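# Unstack the sterilised instrument tins into their trays

## Task

The five instrument tins have come out of the steriliser piled up on the dark mat. Take the piles apart and set each tin, lid up and flat on the floor of the blue-rimmed tray of its own shape and size, turned to fit inside the rim; leave all five standing there.

Things in the scene. Friction and masses are not known exactly. Their poses are not given: they have to be found in the camera images.
- tin_oblong_center (a point): Oblong steel instrument tin with square corners and a pale metal lid with small dark vent holes near its ends: 130 (along its x) x 60 (y) x 44 high (mm), about 0.35 kg. It lies on the dark mat, lid up, with the round or the square tin standing on it at the start. Loose, lid fixed on. This point is its centre, half-way up; z up.
- tin_roundend_center (a point): Steel instrument tin with half-round ends (like a running track from above) and a pale metal lid with small dark vent holes: 130 (along its x) x 60 (y) x 44 high (mm), about 0.33 kg; the sides are straight and parallel over the middle 70 mm. It lies on the dark mat, lid up, with the round or the square tin standing on it at the start. Loose, lid fixed on. This point is its centre, half-way up; z up.
- tin_round_center (a point): Round steel tin with a plain white lid with a small grey dot: diameter 56, 50 high (mm), about 0.18 kg. At the start it stands on one of the two long tins, not on the one that carries the square tin. Loose, lid fixed on. This point is its centre, half-way up; z up.
- tin_square_center (a point): Square steel tin with a plain white lid: 52 x 52 x 50 high (mm), about 0.18 kg. At the start it stands on one of the two long tins and carries the small tin. Loose, lid fixed on. This point is its centre, half-way up; z up.
- tin_small_center (a point): Small round steel tin with a black cap: diameter 34, 44 high (mm), about 0.08 kg; at the start it is the top of a three-high pile, standing on the square tin. Loose, lid fixed on. This point is its centre, half-way up; z up.
- tray_oblong_floor (a point): Oblong tray with square corners, 150 (along its x) x 80 (y) between the rims (sizes in mm): grey plastic with a thin blue rim 4 wide, fixed to the table. Floor 3 above the table; the rim rises 4 above the floor. This point is the centre of the floor's upper face; z up.
- tray_roundend_floor (a point): Tray with half-round ends, 150 (along its x) x 80 (y) between the rims (sizes in mm): grey plastic with a thin blue rim 4 wide, fixed to the table. Floor 3 above the table; the rim rises 4 above the floor. This point is the centre of the floor's upper face; z up.
- tray_round_floor (a point): Round tray, the larger of the two round ones, 76 across between the rims (sizes in mm): grey plastic with a thin blue rim 4 wide, fixed to the table. Floor 3 above the table; the rim rises 4 above the floor. This point is the centre of the floor's upper face; z up.
- tray_square_floor (a point): Square tray, 68 x 68 between the rims (sizes in mm): grey plastic with a thin blue rim 4 wide, fixed to the table. Floor 3 above the table; the rim rises 4 above the floor. This point is the centre of the floor's upper face; z up.
- tray_small_floor (a point): Small round tray, 52 across between the rims (sizes in mm): grey plastic with a thin blue rim 4 wide, fixed to the table. Floor 3 above the table; the rim rises 4 above the floor. This point is the centre of the floor's upper face; z up.
Mind the look-alikes: they are no part of the job. Leave any red or yellow look-alike of the part that bears tin_oblong_center alone. What is shaped like the part that bears tin_round_center but red is not meant.

How it is judged:
By the outcome, as a careful person would: the job done as asked, in the order asked, and still so for the second after the job is handed in, with the robot touching nothing.
It also fails if it takes over 128 s, if anything falls off the work surface, if the arm or the gripper's body presses on something with over 40 N, if the wrist force passes 120 N, or if a joint passes its speed limit or range.

## Robot

A 7-joint arm with a two-finger parallel gripper is mounted at the origin on the work surface. World frame = base frame: x ahead of the robot, y to its left, z up, the work surface at z = 0. Lengths are in m, angles in rad, forces in N, time in s.
With the tool pointing down it reaches from about 0.425 to 0.925 m from the base axis. Payload 6.8 kg.
Tool frame: the origin (TCP) lies midway between the tips of the shut fingers; the grasp point (between the pads) lies 19 mm behind it (bot.grasp_offset is the distance from the TCP to the grasp point, in m); z points along the fingers, x is the direction in which the jaws open and shut, and the axes are right-handed (so a half turn about z gives the same grasp; the last joint's range is limited). The gripper opens to 85 mm and grips with 20 to 120 N. Pads are 22 mm wide; open, the fingers measure 114 mm over their backs; the gripper's body (76 mm by 85 mm) begins 54 mm behind the grasp point. The pads swing forward as they close: fully open they stand 13 mm farther back than shut.
Start: joints at [-0.108, 0.477, 0.022, 1.555, -0.011, 1.109, -0.083], TCP at [0.675, 0, 0.231] pointing down, gripper open.
Joint ranges: [-2.96, 2.96], [-0.34, 2.1], [-1.41, 1.46], [0.24, 2.44], [-1.37, 4.51], [0.17, 1.92], [-2.96, 2.96]. Speed limits (rad/s): [2.39, 2.39, 3.14, 3.14, 3.14, 3.14, 3.14].

## Interface

Orientations are given as a unit quaternion [w, x, y, z].
In Python, from station import bot, imaging gives the robot as it stands. The module is installed in compiled form; this text tells all that it offers.
- The arm moves only by the tool apply_moves, never from a script. Its argument "increments" is a list of rows, each a list of 7 numbers: the shift along the tool's x, y, z in mm, then the turn, a rotation vector about the tool's x, y, z in degrees, then the closure, from -1 (fully open) to 1 (shut). In form: [[dx, dy, dz, rx, ry, rz, grip], ...]. A call has exactly 8 rows; each row shifts and turns the pose as measured when the row begins, along the tool's axes as they then stand; what a row does not reach is not made up. A row lasts 1/8 s, in which the tool goes at most 62.5 mm and 10.7 degrees, less where a joint would pass 70% of its speed; a pose out of reach is approached as far as the arm can. A call with a gripper value outside its range is refused whole. The fingers move at their own pace and stop on an object; "grip_force" is the grip in N (left out, the last holds). Time passes only in rows, so rows that do not move let the fingers close, or fill a call up. It gives the time, the measured TCP pose, the force and the opening at its end, in the units of the state.
- bot.get_obs(): the state, without advancing time (a new reading comes with each control period).
- imaging.read_camera(name): name is "scene" or "side" or "wrist"; returns the picture (480x640x3 uint8, red, green, blue); there is no depth.
- imaging.get_calibration(name): a dict with "K" (3x3 intrinsics, pixels), "extrinsics" (4x4, takes a point from camera to world coordinates). Camera axes: x right, y down, z forward; pixel columns grow to the right and rows downward; lengths in m; the calibration is good to about 2 mm. A picture is of the moment at which its call begins: read the wrist's pose just before it. get_calibration takes no time and is no camera call; for the wrist camera it gives the pose at the moment of the call.
- bot.hand_in(): hands the job in, once; it reports no verdict.
The state is a dict: "t": time; "q": joint angles; "joint_vel": joint speeds; "joint_torque": joint torques, N m; "eef_pos": TCP position; "tool_rot": TCP orientation; "contact_force": force on the tool from outside, world axes, zero at the start; "torque": the same for the moment, N m; "gripper_width": opening from 0.0 (shut) to 1.0 (fully open).
Only numpy, scipy, OpenCV 4.12 (cv2) and the standard library are available. Lean on these libraries where they do the work, as an engineer would, in place of code of your own. Each camera call takes 0.05 s, during which the arm holds its last target.

## Working session

There is one attempt and no reset: what is moved stays moved. The work goes in short steps, Python scripts to look and compute and a tool call to move; the robot and the scene stay as the last step left them, time stands still between calls to the robot, and variables do not carry over. Pictures are saved under pics/ and viewed, and the job is handed in when it is done.

Besides the shell and the picture viewer there is one more tool, called after "Call:" by a JSON object that holds its "method" and its "body". apply_moves: Moves the arm, as the interface text tells. Its arguments: {"type":"object","properties":{"increments":{"type":"array","items":{"type":"array","items":{"type":"number"}}},"grip_force":{"type":"number"}},"required":["increments"]}

```bash
mkdir -p pics; python3 - <<'E'
from station import bot, imaging
import cv2
print(bot.get_obs()); print(bot.grasp_offset)
for n in ["scene","side","wrist"]:
    c=imaging.get_calibration(n); print(n,c["K"].tolist(),c["extrinsics"].round(4).tolist())
    im=imaging.read_camera(n); cv2.imwrite(f"pics/{n}0.png",im[:,:,::-1])
E
```

```text
{'t': 0.0, 'q': array([-0.10811462,  0.47783904,  0.02236835,  1.55643682, -0.01148359,
        1.10932244, -0.0830814 ]), 'joint_vel': array([-0.00130307, -0.00176573,  0.00111122,  0.00039913, -0.00027102,
       -0.00106343,  0.00012452]), 'joint_torque': array([-5.45967814e-04, -5.96443820e+01,  1.60769675e+00, -2.81194621e+01,
        1.24063640e-02,  9.39900521e-03,  2.20753498e-05]), 'eef_pos': array([ 6.74406639e-01, -2.78290355e-05,  2.30306367e-01]), 'tool_rot': array([ 8.43540945e-05,  9.99999559e-01,  1.84374057e-05, -9.34746062e-04]), 'contact_force': array([ 0.26825883,  0.14956564, -0.13088339]), 'torque': array([ 0.03926491, -0.00727344,  0.04709532]), 'gripper_width': 1.002517225905421}
0.0187
scene [[552.3710437970401, 0.0, 320.0971974623673], [0.0, 552.3710437970401, 247.86122010921957], [0.0, 0.0, 1.0]] [[-0.7815, 0.3708, -0.5017, 1.1572], [0.6238, 0.4758, -0.6201, 1.0037], [0.0088, -0.7976, -0.6032, 0.9228], [0.0, 0.0, 0.0, 1.0]]
side [[496.65708036373064, 0.0, 318.7456847101962], [0.0, 496.65708036373064, 235.5172910960507], [0.0, 0.0, 1.0]] [[-0.7096, -0.4498, 0.5424, -0.0677], [-0.7044, 0.4333, -0.5622, 0.7131], [0.0179, -0.781, -0.6243, 0.7481], [0.0, 0.0, 0.0, 1.0]]
wrist [[333.05410487871154, 0.0, 322.4047970613078], [0.0, 333.05410487871154, 236.35813187876184], [0.0, 0.0, 1.0]] [[1.0, 0.0007, -0.0018, 0.6744], [0.0002, -0.9657, -0.2595, 0.0637], [-0.002, 0.2595, -0.9657, 0.3715], [0.0, 0.0, 0.0, 1.0]]
```

View pics/scene0.png

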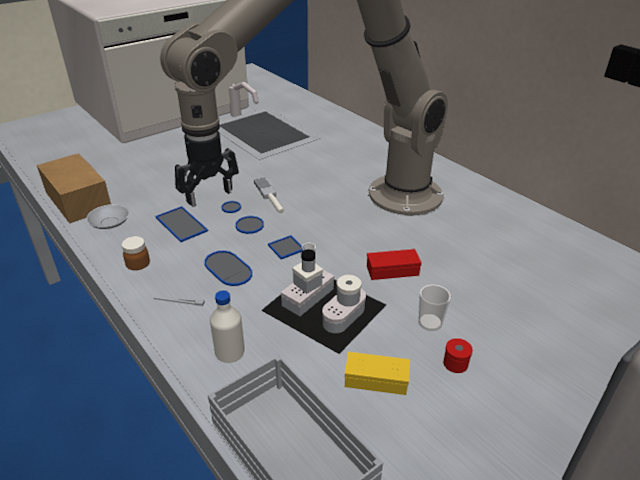

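View pics/side0.png

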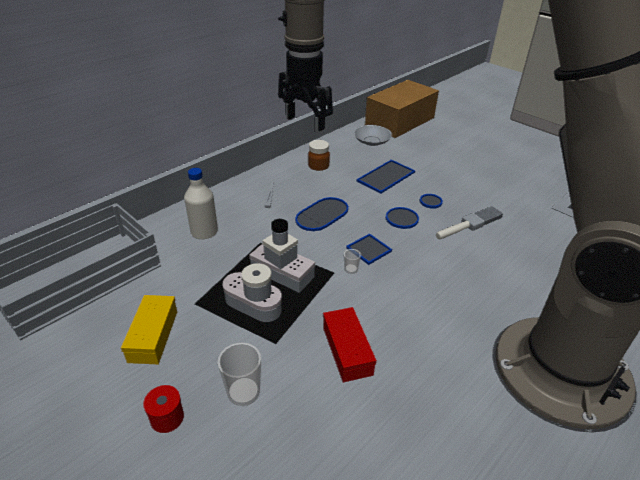

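View pics/wrist0.png

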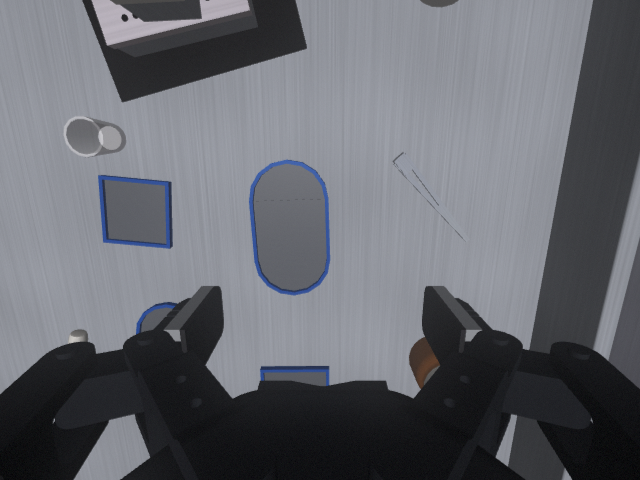

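Two piles: the oblong tin carries square + small, and the round-end tin carries the round one. A small glass stands near the square tray and the mat. Next I measure the trays and lids.

```bash
cat > h.py <<'E'
import numpy as np, cv2
def ray(c,px,z):
    px=np.atleast_2d(np.asarray(px,float)); K=c["K"];E=c["extrinsics"]
    d=np.c_[(px[:,0]-K[0,2])/K[0,0],(px[:,1]-K[1,2])/K[1,1],np.ones(len(px))]@E[:3,:3].T
    o=E[:3,3]; return (o+d*((z-o[2])/d[:,2])[:,None])[:,:2]
def proj(c,p):
    E=c["extrinsics"];q=(np.atleast_2d(p)-E[:3,3])@E[:3,:3]; q=q@c["K"].T
    return q[:,:2]/q[:,2:]
def rect(xy):
    (cx,cy),(w,h),a=cv2.minAreaRect((xy*1000).astype(np.float32))
    if w<h: w,h,a=h,w,a+90
    return np.round([cx,cy,w,h,(a+90)%180-90],1)
E
python3 - <<'E'
from station import imaging
from h import *
for n in ["scene","side"]:
    im=cv2.imread(f"pics/{n}0.png"); c=imaging.get_calibration(n)
    hsv=cv2.cvtColor(im,cv2.COLOR_BGR2HSV)
    m=cv2.inRange(hsv,(105,120,60),(125,255,255))
    cs,_=cv2.findContours(m,cv2.RETR_EXTERNAL,cv2.CHAIN_APPROX_NONE)
    print(n)
    for k in cs:
        p=k[:,0,:].astype(float)
        xy=ray(c,p,0.007); r=rect(xy)
        if 45<r[2]<200 and r[3]>40 : print(p.mean(0).round(0),r, "area ratio",round(cv2.contourArea((xy*1000).astype(np.float32))/r[2]/r[3],2))
    if n=="scene": x0,y0,x1,y1=250,230,400,360
    else: x0,y0,x1,y1=180,205,350,350
    cv2.imwrite(f"pics/{n}0z.png",cv2.resize(im[y0:y1,x0:x1],None,fx=4.5,fy=4.5,interpolation=cv2.INTER_CUBIC)[:600,:800])
E
```

```text
scene
[228. 268.] [638.3 -20.6 159.3  89.6 -89.9] area ratio 0.83
[285. 246.] [ 4.659e+02 -3.000e-01  8.070e+01  7.800e+01  8.370e+01] area ratio 0.16
[249. 224.] [ 486.  -152.9   87.1   78.4   58.3] area ratio 0.77
[181. 224.] [ 639.8 -280.3  162.    88.5  -89.4] area ratio 0.95
[231. 207.] [ 479.1 -268.1   61.6   56.    52.2] area ratio 0.77
side
[370. 248.] [462.8  -5.2  80.3  80.   84.1] area ratio 0.21
[402. 217.] [ 482.6 -158.    90.7   80.6  -51.3] area ratio 0.77
[321. 214.] [635.7 -25.6 161.5  91.8 -87.5] area ratio 0.84
[431. 200.] [ 475.1 -273.3   60.3   59.5  -43.7] area ratio 0.8
[385. 176.] [ 637.1 -285.8  164.8   91.9  -89.3] area ratio 0.94
```

View pics/scene0z.png

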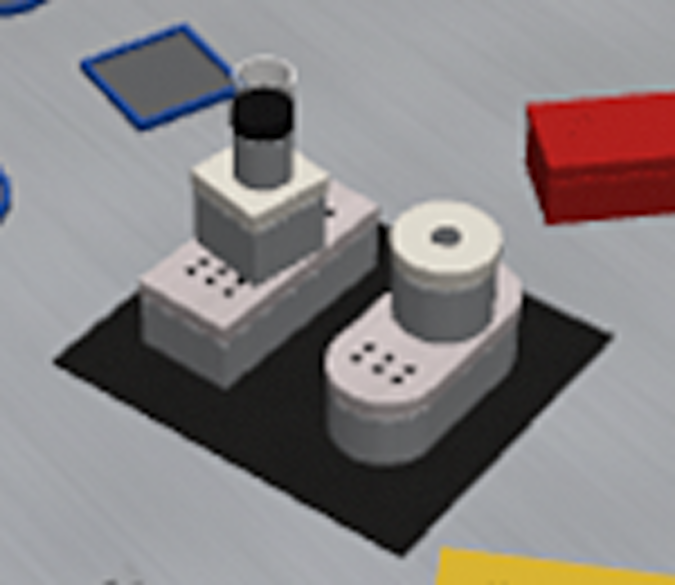

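View pics/side0z.png

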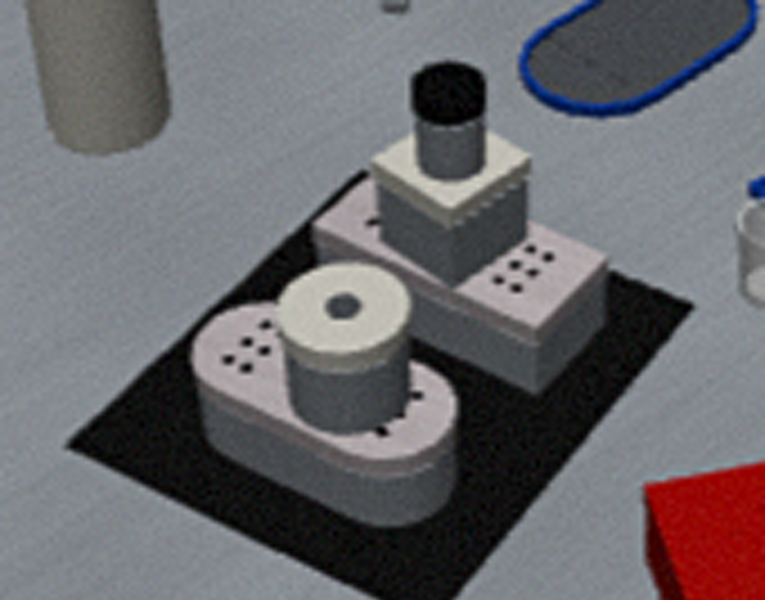

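```bash
python3 - <<'E'
from station import imaging
from h import *
c=imaging.get_calibration("wrist")
im=cv2.imread("pics/wrist0.png");hsv=cv2.cvtColor(im,cv2.COLOR_BGR2HSV)
m=cv2.inRange(hsv,(105,120,60),(125,255,255))
cs,_=cv2.findContours(m,cv2.RETR_EXTERNAL,cv2.CHAIN_APPROX_NONE)
for k in cs:
    p=k[:,0,:].astype(float); r=rect(ray(c,p,0.007))
    if r[2]>45: print(p.mean(0).round(0),r)
E
```

```text
[296. 371.] [ 6.378e+02 -2.184e+02  8.660e+01  2.830e+01  1.000e-01]
[152. 314.] [ 466.4 -133.    66.5   16.4   36.5]
[135. 211.] [465.1  -6.7  75.9  75.9  -5.5]
[290. 227.] [637.4 -27.6 155.7  87.3 -88.1]
```

```bash
python3 - <<'E'
from station import imaging
from h import *
off={"scene":(250,230),"side":(180,205)}
P={"scene":{"cap":(.138,[(263,112)]),"dot":(.094,[(446,236)]),"sq L F R":(.094,[(193,182),(255,222),(328,175)]),"obl L F R":(.044,[(141,283),(225,330),(380,210)])},
"side":{"cap":(.138,[(449,82)]),"dot":(.094,[(343,306)]),"sq L F R":(.094,[(372,162),(452,212),(531,157)]),"obl L F R":(.044,[(313,228),(537,330),(607,262)])}}
for n in P:
    c=imaging.get_calibration(n)
    for k,(z,p) in P[n].items():
        xy=ray(c,np.array(p)/4.5+off[n],z)*1000
        s=""
        if len(xy)==3:
            s=f"centre {((xy[0]+xy[2])/2).round(1)} edges {np.hypot(*(xy[1]-xy[0])):.1f} {np.degrees(np.arctan2(*(xy[1]-xy[0])[::-1])):.1f} {np.hypot(*(xy[1]-xy[2])):.1f} {np.degrees(np.arctan2(*(xy[2]-xy[1])[::-1])):.1f}"
        print(n,k,xy.round(0).tolist(),s)
E
```

```text
scene cap [[542.0, 201.0]] 
scene dot [[497.0, 296.0]] 
scene sq L F R [[573.0, 181.0], [568.0, 227.0], [514.0, 220.0]] centre [543.7 200.8] edges 46.0 97.4 53.9 -173.0
scene obl L F R [[610.0, 182.0], [597.0, 239.0], [472.0, 214.0]] centre [540.7 198.3] edges 57.9 103.1 127.2 -168.8
side cap [[545.0, 192.0]] 
side dot [[503.0, 292.0]] 
side sq L F R [[568.0, 221.0], [516.0, 218.0], [520.0, 166.0]] centre [544.4 193.2] edges 52.1 -176.8 52.5 -85.8
side obl L F R [[598.0, 236.0], [473.0, 207.0], [483.0, 152.0]] centre [540.9 193.7] edges 128.9 -167.3 56.6 -79.1
```

Small ≈(543,196), square ≈(544,197), oblong ≈(541,196) at yaw ≈12°, round ≈(500,294). I move over the piles for a wrist view.

Call:
{"method": "apply_moves", "body": {"increments": [[-27,-31,6,0,0,0,-1],[-27,-31,6,0,0,0,-1],[-27,-31,0,0,0,0,-1],[-27,-31,0,0,0,0,-1],[-23,-26,0,0,0,0,-1],[0,0,0,0,0,0,-1],[0,0,0,0,0,0,-1],[0,0,0,0,0,0,-1]]}}

```text
t: 1.15
eef_pos: [0.5394, 0.152, 0.2159]
tool_rot: [0.001, 1.0, -0.001, -0.002]
contact_force: [0.6, -1.0, 0.2]
gripper_width: 1.001
```

```bash
cat > snap.py <<'E'
import sys,cv2,numpy as np
from station import imaging,bot
import json
for n in sys.argv[2:]:
    c=imaging.get_calibration(n); im=imaging.read_camera(n); cv2.imwrite(f"pics/{n}{sys.argv[1]}.png",im[:,:,::-1])
    np.savez(f"pics/{n}{sys.argv[1]}.npz",**{k:np.array(c[k]) for k in("K","extrinsics")})
o=bot.get_obs(); print(round(o["t"],2),(o["eef_pos"]*1000).round(1),o["tool_rot"].round(4),o["contact_force"].round(1),round(o["gripper_width"],3))
E
python3 snap.py 1 wrist
```

```text
1.2 [539.6 151.7 215.8] [ 0.0013  1.     -0.0015 -0.0021] [ 0.8  0.2 -0.4] 0.999
```

View pics/wrist1.png

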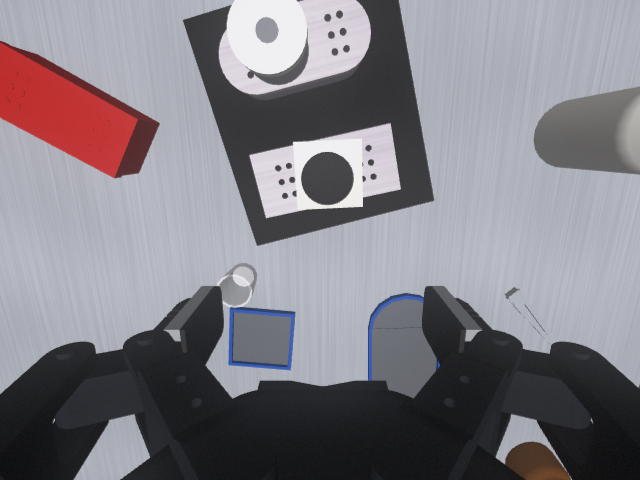

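```bash
python3 - <<'E'
from h import *
c=np.load("pics/wrist1.npz"); im=cv2.imread("pics/wrist1.png")
hsv=cv2.cvtColor(im,cv2.COLOR_BGR2HSV); g=im.min(2)
# white lids (plain, bright) 
def blobs(m,z,name,lo=300,box=(200,0,440,260)):
    mm=np.zeros_like(m); mm[box[1]:box[3],box[0]:box[2]]=m[box[1]:box[3],box[0]:box[2]]
    cs,_=cv2.findContours(mm,cv2.RETR_EXTERNAL,cv2.CHAIN_APPROX_NONE)
    for k in cs:
        if cv2.contourArea(k)>lo:
            p=k[:,0,:].astype(float); print(name,p.mean(0).round(0),rect(ray(c,p,z)))
print(im[160,300],im[180,270],im[180,327],im[230,270],im[30,300])
blobs(cv2.inRange(im,(243,243,243),(255,255,255)),.094,"white")
blobs(cv2.inRange(im,(0,0,0),(60,60,60)),.138,"black",300,(296,140,362,206))
blobs(cv2.inRange(g,150,255),.044,"pale",300,(240,118,410,225))
m=cv2.inRange(hsv,(105,120,60),(125,255,255)); blobs(m,.007,"blue",300,(0,0,640,480))
x=lambda p,z:print(p,(ray(c,[p],z)*1000).round(0))
x((238,292),.002);x((243,272),.06)
E
```

```text
[241 239 240] [221 212 219] [69 66 67] [64 61 60] [242 239 240]
pale [380. 220.] [ 5.899e+02  1.512e+02  6.350e+01  1.560e+01 -1.000e-01]
pale [327. 172.] [542.  189.9 131.7  69.2  10.4]
blue [260. 338.] [464.3  -4.8  78.6  75.4  84.5]
blue [383. 327.] [607.    2.1 125.   42.9  62.3]
(238, 292) [[440.  53.]]
(243, 272) [[463. 100.]]
```

```bash
python3 - <<'E'
from h import *
c=np.load("pics/wrist1.npz"); im=cv2.imread("pics/wrist1.png")
g=im.min(2)
def R(m,z,name,box,lo=300):
    mm=np.zeros_like(m); mm[box[1]:box[3],box[0]:box[2]]=m[box[1]:box[3],box[0]:box[2]]
    mm=cv2.morphologyEx(mm,cv2.MORPH_OPEN,np.ones((3,3)))
    cs,_=cv2.findContours(mm,cv2.RETR_EXTERNAL,cv2.CHAIN_APPROX_NONE)
    for k in cs:
        if cv2.contourArea(k)>lo:
            p=k[:,0,:].astype(float); print(name,p.mean(0).round(0),rect(ray(c,p,z)))
R(cv2.inRange(g,232,255),.094,"white",(200,0,440,260))
R(cv2.inRange(im,(0,0,0),(90,90,90)),.138,"cap",(297,142,360,206))
pale=cv2.inRange(g,150,255); pale[196:]=pale[196:]
for z,p in ((.0,(245,271)),(.044,(250,154)),(.044,(390,124)),(.044,(401,189)),(.044,(266,217)),(.094,(267,30))): print(p,(ray(c,[p],z)*1000).round(1))
# roundend lid straight edges: lower side points
mm=cv2.inRange(g,150,255); box=(205,0,378,102); 
m2=np.zeros_like(mm); m2[0:102,205:385]=mm[0:102,205:385]
n,l,s,_=cv2.connectedComponentsWithStats(m2)
k=1+np.argmax(s[1:,4]); q=np.argwhere(l==k)[:,::-1]; print("roundend vis",rect(ray(c,q.astype(float),.044)), s[k])
E
convert 2>/dev/null; python3 -c "
import cv2;im=cv2.imread('pics/wrist1.png');cv2.imwrite('pics/w1z.png',cv2.resize(im[0:230,180:440],None,fx=2.6,fy=2.6))"
```

```text
white [328. 174.] [543.3 194.5  52.1  51.7   2.9]
white [266.  32.] [ 4.997e+02  2.899e+02  5.550e+01  4.580e+01 -2.000e-01]
cap [327. 178.] [541.8 195.9  32.8  32.6  89.9]
(245, 271) [[449.4  78.3]]
(250, 154) [[472.4 209.1]]
(390, 124) [[598.7 234.8]]
(401, 189) [[612. 177.]]
(266, 217) [[484.3 150.5]]
(267, 30) [[500.1 294.5]]
roundend vis [ 5.102e+02  2.955e+02  1.366e+02  7.130e+01 -2.000e-01] [  205     0   166    95 10644]
```

View pics/w1z.png

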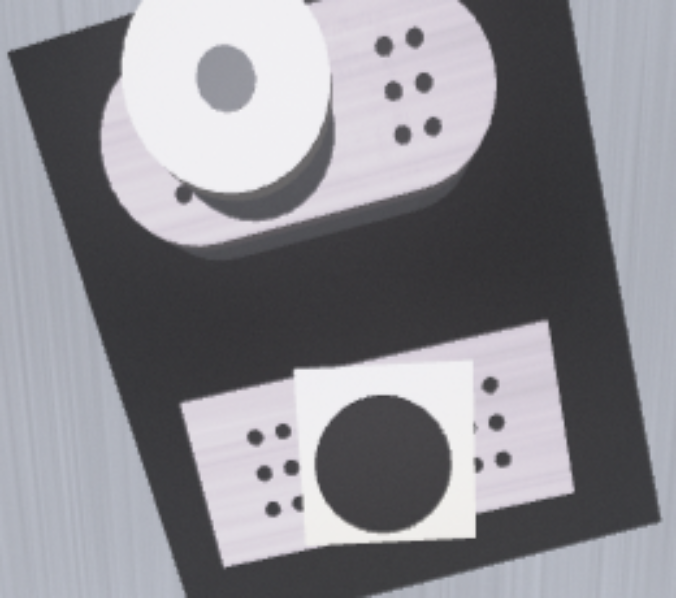

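Call:
{"method": "apply_moves", "body": {"increments": [[1,-22,0,0,0,0,-1],[1,-22,0,0,0,0,-1],[0,0,10,0,0,0,-1],[0,0,35,0,0,0,-1],[0,0,35,0,0,0,-1],[0,0,33,0,0,0,-1],[0,0,0,0,0,0,-1],[0,0,0,0,0,0,-1]], "grip_force": 25}}

```text
t: 2.2
eef_pos: [0.5455, 0.1844, 0.0979]
tool_rot: [0.004, 1.0, -0.009, -0.002]
contact_force: [-0.0, 0.4, 0.0]
gripper_width: 0.998
```

```bash
cat > go.py <<'E'
import sys,numpy as np
from scipy.spatial.transform import Rotation as R
from station import bot
o=bot.get_obs(); a=[float(v) for v in sys.argv[1:5]]
q=o["tool_rot"]; r=R.from_quat(np.r_[q[1:],q[0]])
t=R.from_euler("z",a[3],degrees=True)*R.from_quat([1,0,0,0])
d=r.inv().apply(np.array(a[:3])-o["eef_pos"]*1000); 
e=(r.inv()*t).as_rotvec(degrees=True)
# rotate shift if turned first
print("pos",(o["eef_pos"]*1000).round(1),"shift",d.round(1),"turn",e.round(1),"in target axes",t.inv().apply(np.array(a[:3])-o["eef_pos"]*1000).round(1),"w",round(o["gripper_width"],3),"F",o["contact_force"].round(1),"t",round(o["t"],2),"q7",o["q"][6].round(2))
E
python3 go.py 542 196 100 0
```

```text
pos [545.5 184.4  97.9] shift [ -3.7 -11.5  -2.2] turn [ 0.4  0.2 -1. ] in target axes [ -3.5 -11.6  -2.1] w 0.998 F [-0.   0.4  0. ] t 2.2 q7 -0.49
```

Call:
{"method": "apply_moves", "body": {"increments": [[-2,-6,-1,0.4,0.2,-1,-1],[-2,-6,-1,0,0,0,-1],[0,0,0,0,0,0,-1],[0,0,0,0,0,0,0.2],[0,0,0,0,0,0,1],[0,0,0,0,0,0,1],[0,0,0,0,0,0,1],[0,0,0,0,0,0,1]], "grip_force": 25}}

```text
t: 3.2
eef_pos: [0.5436, 0.1981, 0.104]
tool_rot: [-0.001, 1.0, 0.001, 0.003]
contact_force: [-0.2, -0.3, 1.8]
gripper_width: 0.388
```

```bash
python3 go.py 477 -270 35 0
```

```text
pos [543.6 198.1 104. ] shift [-67.6 468.2  67.4] turn [-0.1 -0.4  0.1] in target axes [-66.6 468.1  69. ] w 0.388 F [-0.2 -0.3  1.8] t 3.2 q7 -0.49
```

Call:
{"method": "apply_moves", "body": {"increments": [[0,0,-35,0,0,0,1],[0,0,-40,0,0,0,1],[-3,50,-15,0,0,0,1],[-3,55,0,0,0,0,1],[-3,55,0,0,0,0,1],[-3,55,0,0,0,0,1],[0,55,0,0,0,0,1],[0,55,0,0,0,0,1]]}}

```text
t: 4.2
eef_pos: [0.5321, -0.1313, 0.1949]
tool_rot: [-0.002, 1.0, 0.006, 0.003]
contact_force: [1.4, -0.6, -1.1]
gripper_width: 0.391
```

```bash
python3 go.py 530 -320 190 0
```

```text
pos [ 532.1 -131.3  194.9] shift [ -4.4 188.7   4.3] turn [-0.2 -0.4  0.7] in target axes [ -2.1 188.7   4.9] w 0.391 F [ 1.4 -0.6 -1.1] t 4.2 q7 0.17
```

Call:
{"method": "apply_moves", "body": {"increments": [[-1,50,2,-0.2,-0.4,0.6,1],[-1,50,2,0,0,0,1],[-1,50,0,0,0,0,1],[0,38,0,0,0,0,1],[0,0,0,0,0,0,1],[0,0,0,0,0,0,1],[0,0,0,0,0,0,1],[0,0,0,0,0,0,1]]}}

```text
t: 5.2
eef_pos: [0.5266, -0.3284, 0.1889]
tool_rot: [0.0, 1.0, -0.002, -0.002]
contact_force: [0.8, 1.1, -1.8]
gripper_width: 0.387
```

```bash
python3 snap.py 2 wrist; python3 - <<'E'
from h import *
c=np.load("pics/wrist2.npz"); im=cv2.imread("pics/wrist2.png"); hsv=cv2.cvtColor(im,cv2.COLOR_BGR2HSV)
m=cv2.inRange(hsv,(105,120,60),(125,255,255))
cs,_=cv2.findContours(m,cv2.RETR_EXTERNAL,cv2.CHAIN_APPROX_NONE)
for k in cs:
    p=k[:,0,:].astype(float); r=rect(ray(c,p,0.007))
    if r[2]>45: print(p.mean(0).round(0),r)
E
```

```text
5.25 [ 526.7 -328.3  188.9] [ 3.0e-04  1.0e+00 -1.8e-03 -1.6e-03] [ 0.7 -0.  -0.5] 0.389
[271. 158.] [ 477.4 -275.7   57.8   57.7  -46.5]
[440. 165.] [ 637.5 -288.6  156.7   88.   -89.3]
[275.  42.] [ 4.846e+02 -1.740e+02  8.230e+01  5.790e+01 -3.000e-01]
```

View pics/wrist2.png

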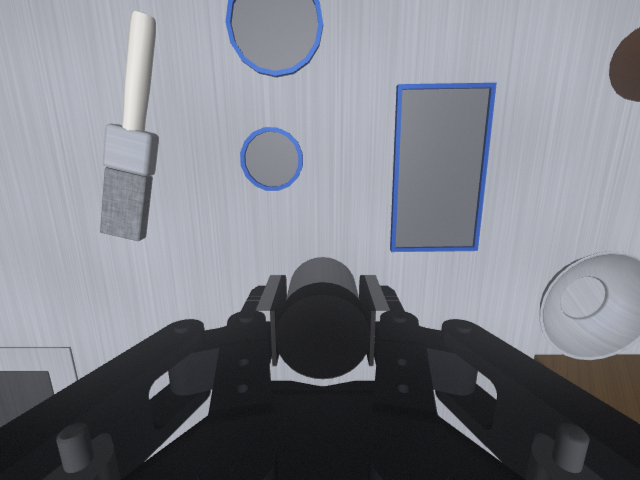

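```bash
python3 go.py 478 -274 28 0
```

```text
pos [ 526.7 -328.3  188.9] shift [-48.3 -54.2 161. ] turn [ 0.   0.2 -0.2] in target axes [-48.7 -54.3 160.9] w 0.389 F [ 0.7 -0.  -0.5] t 5.25 q7 0.52
```

Call:
{"method": "apply_moves", "body": {"increments": [[-24,-27,10,0,0.2,-0.2,1],[-24,-27,20,0,0,0,1],[0,0,30,0,0,0,1],[0,0,35,0,0,0,1],[0,0,35,0,0,0,1],[0,0,25,0,0,0,1],[0,0,0,0,0,0,1],[0,0,0,0,0,0,1]]}}

```text
t: 6.25
eef_pos: [0.4822, -0.2685, 0.0331]
tool_rot: [0.001, 1.0, 0.004, 0.004]
contact_force: [0.6, 0.2, -0.9]
gripper_width: 0.393
```

```bash
python3 go.py 478 -274 15 0
```

```text
pos [ 482.2 -268.5   33.1] shift [-4.3  5.5 18.1] turn [ 0.1 -0.4  0.5] in target axes [-4.2  5.5 18.1] w 0.393 F [ 0.6  0.2 -0.9] t 6.25 q7 0.49
```

Call:
{"method": "apply_moves", "body": {"increments": [[-2,3,0,0,-0.4,0.5,1],[-2,2,4,0,0,0,1],[0,0,6,0,0,0,1],[0,0,6,0,0,0,1],[0,0,2,0,0,0,1],[0,0,0,0,0,0,1],[0,0,0,0,0,0,1],[0,0,0,0,0,0,1]]}}

```text
t: 7.25
eef_pos: [0.4798, -0.2747, 0.0166]
tool_rot: [0.002, 1.0, -0.0, 0.002]
contact_force: [-0.4, -0.7, -0.1]
gripper_width: 0.389
```

```bash
python3 go.py 478 -274 13 0
```

```text
pos [ 479.8 -274.7   16.6] shift [-1.8 -0.7  3.6] turn [ 0.2 -0.3 -0. ] in target axes [-1.8 -0.7  3.6] w 0.389 F [-0.4 -0.7 -0.1] t 7.25 q7 0.49
```

Call:
{"method": "apply_moves", "body": {"increments": [[0,0,2,0,0,0,1],[0,0,2,0,0,0,1],[0,0,0,0,0,0,1],[0,0,0,0,0,0,0.1],[0,0,0,0,0,0,-0.5],[0,0,0,0,0,0,-1],[0,0,0,0,0,0,-1],[0,0,-15,0,0,0,-1]]}}

```text
t: 8.25
eef_pos: [0.4793, -0.2744, 0.0274]
tool_rot: [0.001, 1.0, -0.0, 0.002]
contact_force: [-0.7, -0.5, -0.4]
gripper_width: 0.998
```

```bash
python3 go.py 540 168 200 0
```

```text
pos [ 479.3 -274.4   27.4] shift [  61.1 -441.9 -173.6] turn [ 0.2 -0.2 -0. ] in target axes [  60.7 -442.4 -172.6] w 0.998 F [-0.7 -0.5 -0.4] t 8.25 q7 0.49
```

Call:
{"method": "apply_moves", "body": {"increments": [[0,0,-50,0,0,0,-1],[0,0,-60,0,0,0,-1],[0,0,-60,0,0,0,-1],[6,-50,0,0,0,0,-1],[8,-55,0,0,0,0,-1],[8,-55,0,0,0,0,-1],[8,-55,0,0,0,0,-1],[8,-55,0,0,0,0,-1]]}}

```text
t: 9.25
eef_pos: [0.5201, -0.0034, 0.2135]
tool_rot: [0.004, 1.0, -0.007, 0.009]
contact_force: [1.1, -0.8, 0.1]
gripper_width: 1.004
```

```bash
python3 snap.py 3 scene side;python3 go.py 540 168 200 0;  python3 - <<'E'
import cv2,numpy as np
a=cv2.imread("pics/scene3.png")[180:270,130:310];b=cv2.imread("pics/side3.png")[140:260,340:520]
cv2.imwrite("pics/c3.png",np.vstack([cv2.resize(a,None,fx=3,fy=3),cv2.resize(b,None,fx=3,fy=3)])[:600])
E
```

```text
9.35 [520.8   2.7 213.5] [ 0.0019  1.     -0.0013  0.0092] [ 1.1 -0.5  0.3] 0.997
pos [520.8   2.7 213.5] shift [  18.5 -165.4   13.2] turn [ 0.2 -1.1 -0.2] in target axes [  19.2 -165.3   13.5] w 0.997 F [ 1.1 -0.5  0.3] t 9.35 q7 -0.14
```

View pics/c3.png

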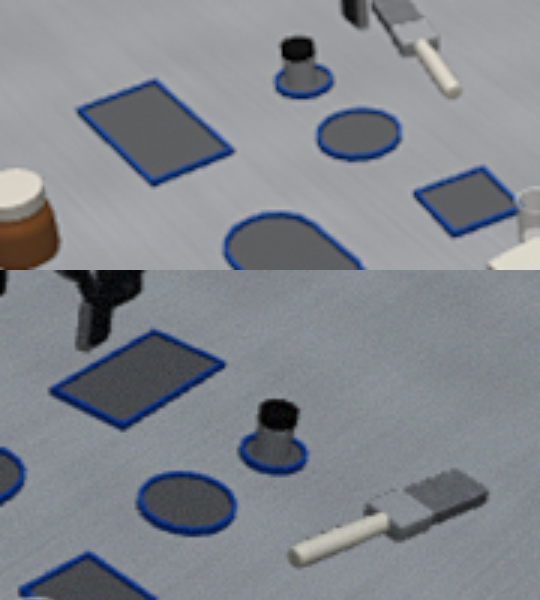

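The small tin stands centred in its tray. Next is the square tin.

```bash
python3 go.py 544 194.5 130 3
```

```text
pos [520.8   2.7 213.5] shift [  21.1 -192.2   83.2] turn [ 0.2 -1.1 -3.2] in target axes [  33.2 -190.3   83.5] w 0.997 F [ 1.1 -0.5  0.3] t 9.35 q7 -0.14
```

Call:
{"method": "apply_moves", "body": {"increments": [[5,-46,0,0.2,-1.1,-3,-1],[9,-48,10,0,0,0,-1],[9,-48,10,0,0,0,-1],[9,-46,20,0,0,0,-1],[0,0,40,0,0,0,-1],[0,0,0,0,0,0,-1],[0,0,0,0,0,0,-1],[0,0,0,0,0,0,-1]]}}

```text
t: 10.35
eef_pos: [0.5501, 0.1943, 0.1415]
tool_rot: [-0.0, 1.0, 0.024, 0.005]
contact_force: [0.2, -0.2, -0.5]
gripper_width: 1.004
```

```bash
python3 go.py 544 194.5 53 3
```

```text
pos [550.1 194.3 141.5] shift [-7.  -0.5 88.5] turn [ 0.  -0.6 -0.3] in target axes [-6.1 -0.5 88.5] w 1.004 F [ 0.2 -0.2 -0.5] t 10.35 q7 -0.45
```

Call:
{"method": "apply_moves", "body": {"increments": [[-3,0,0,0,-0.6,-0.3,-1],[-3,0,10,0,0,0,-1],[0,0,25,0,0,0,-1],[0,0,25,0,0,0,-1],[0,0,20,0,0,0,-1],[0,0,5,0,0,0,-1],[0,0,0,0,0,0,-1],[0,0,0,0,0,0,-1]]}}

```text
t: 11.35
eef_pos: [0.5453, 0.1929, 0.0565]
tool_rot: [-0.001, 1.0, 0.025, 0.002]
contact_force: [-0.3, 0.4, -0.3]
gripper_width: 1.0
```

```bash
python3 go.py 544 194.5 53 3
```

```text
pos [545.3 192.9  56.5] shift [-1.2 -1.7  3.5] turn [-0.1 -0.2 -0.2] in target axes [-1.2 -1.7  3.5] w 1.0 F [-0.3  0.4 -0.3] t 11.35 q7 -0.46
```

Call:
{"method": "apply_moves", "body": {"increments": [[-1,-1,2,0,0,0,-1],[0,0,0,0,0,0,-0.3],[0,0,0,0,0,0,0.1],[0,0,0,0,0,0,1],[0,0,0,0,0,0,1],[0,0,0,0,0,0,1],[0,0,-20,0,0,0,1],[0,0,-40,0,0,0,1]], "grip_force": 30}}

```text
t: 12.35
eef_pos: [0.5418, 0.1929, 0.1136]
tool_rot: [0.0, 1.0, 0.025, -0.0]
contact_force: [-0.3, 0.7, -1.6]
gripper_width: 0.606
```

```bash
python3 go.py 465 -6 150 -5.5; python3 snap.py 4 wrist
```

```text
pos [541.8 192.9 113.6] shift [-86.7 194.8 -36.2] turn [0.  0.  8.4] in target axes [-57.4 205.3 -36.4] w 0.606 F [-0.3  0.7 -1.6] t 12.35 q7 -0.45
12.4 [545.1 194.2 119.6] [-0.0014  0.9997  0.0248  0.0037] [0.6 0.4 3. ] 0.605
```

View pics/wrist4.png

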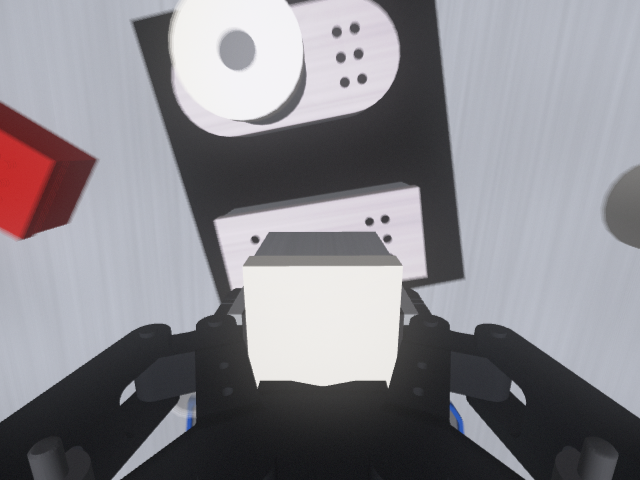

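Call:
{"method": "apply_moves", "body": {"increments": [[0,0,-25,0,0,4.2,1],[0,0,-30,0,0,4.2,1],[-15,50,0,0,0,0,1],[-15,50,0,0,0,0,1],[-15,50,0,0,0,0,1],[-14,50,0,0,0,0,1],[0,0,0,0,0,0,1],[0,0,0,0,0,0,1]]}}

```text
t: 13.4
eef_pos: [0.4634, -0.0036, 0.1748]
tool_rot: [-0.003, 0.999, -0.051, 0.005]
contact_force: [0.2, 0.3, -2.5]
gripper_width: 0.606
```

```bash
python3 go.py 465 -5 28 -5.5
```

```text
pos [463.4  -3.6 174.8] shift [  0.3   2.1 146.8] turn [-0.3 -0.5 -0.3] in target axes [  1.7   1.3 146.8] w 0.606 F [ 0.2  0.3 -2.5] t 13.4 q7 -0.22
```

Call:
{"method": "apply_moves", "body": {"increments": [[1,1,10,-0.3,-0.5,-0.3,1],[0,0,35,0,0,0,1],[0,0,35,0,0,0,1],[0,0,30,0,0,0,1],[0,0,25,0,0,0,1],[0,0,0,0,0,0,1],[0,0,0,0,0,0,1],[0,0,0,0,0,0,1]]}}

```text
t: 14.4
eef_pos: [0.4693, 0.004, 0.0339]
tool_rot: [-0.001, 0.999, -0.04, 0.001]
contact_force: [0.0, 0.5, -1.4]
gripper_width: 0.606
```

```bash
python3 go.py 465 -5 14 -5.5
```

```text
pos [469.3   4.   33.9] shift [-3.6  9.4 19.8] turn [-0.2 -0.1  0.9] in target axes [-3.4  9.4 19.9] w 0.606 F [ 0.   0.5 -1.4] t 14.4 q7 -0.22
```

Call:
{"method": "apply_moves", "body": {"increments": [[-2,5,0,-0.2,0,0.9,1],[-2,4,0,0,0,0,1],[0,0,7,0,0,0,1],[0,0,7,0,0,0,1],[0,0,3,0,0,0,1],[0,0,0,0,0,0,1],[0,0,0,0,0,0,1],[0,0,0,0,0,0,1]]}}

```text
t: 15.4
eef_pos: [0.4655, -0.0052, 0.0172]
tool_rot: [0.0, 0.999, -0.049, 0.002]
contact_force: [-0.1, -0.5, -2.1]
gripper_width: 0.607
```

```bash
python3 go.py 465 -5 14 -5.5
```

```text
pos [465.5  -5.2  17.2] shift [-0.5 -0.2  3.2] turn [ 0.  -0.3 -0.1] in target axes [-0.5 -0.2  3.2] w 0.607 F [-0.1 -0.5 -2.1] t 15.4 q7 -0.22
```

Call:
{"method": "apply_moves", "body": {"increments": [[0,0,2,0,0,0,1],[0,0,1.5,0,0,0,1],[0,0,0,0,0,0,1],[0,0,0,0,0,0,0.1],[0,0,0,0,0,0,-0.5],[0,0,0,0,0,0,-1],[0,0,0,0,0,0,-1],[0,0,-15,0,0,0,-1]]}}

```text
t: 16.4
eef_pos: [0.4654, -0.0052, 0.0289]
tool_rot: [0.0, 0.999, -0.049, 0.002]
contact_force: [0.2, -0.4, -0.0]
gripper_width: 1.0
```

Call:
{"method": "apply_moves", "body": {"increments": [[0,0,-50,0,0,0,-1],[0,0,-55,0,0,0,-1],[0,0,-50,0,0,-5,-1],[6,-45,0,0,0,0,-1],[8,-50,0,0,0,0,-1],[8,-50,0,0,0,0,-1],[8,-50,0,0,0,0,-1],[0,0,0,0,0,0,-1]]}}

```text
t: 17.4
eef_pos: [0.4989, 0.1945, 0.2005]
tool_rot: [-0.001, 1.0, -0.006, 0.008]
contact_force: [-0.5, -0.9, -0.1]
gripper_width: 1.004
```

```bash
python3 go.py 500 294 55 0; python3 snap.py 5 wrist side
```

```text
pos [498.9 194.5 200.5] shift [ -2.6 -99.1 145.8] turn [-0.2 -1.  -0.7] in target axes [  1.1 -99.5 145.5] w 1.004 F [-0.5 -0.9 -0.1] t 17.4 q7 -0.55
17.5 [498.9 189.7 200. ] [ 0.      0.9999 -0.0089  0.008 ] [ 0.3 -1.6 -0.2] 1.003
```

View pics/wrist5.png

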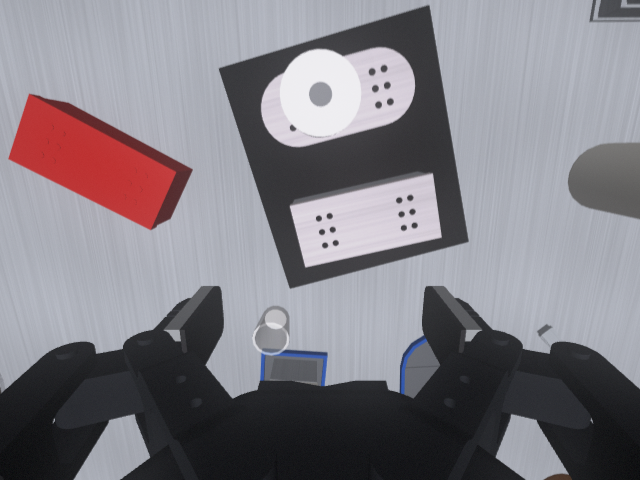

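View pics/side5.png

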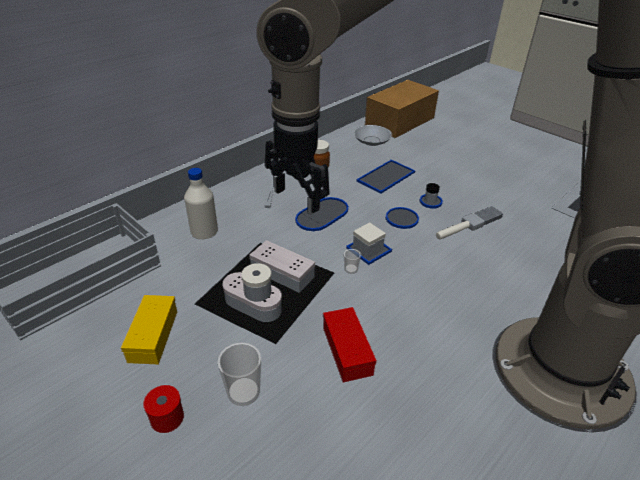

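```bash
python3 - <<'E'
from h import *
c=np.load("pics/wrist5.npz"); im=cv2.imread("pics/wrist5.png")
g=im.min(2)
def R(lo,z,name,box,poly=None):
    m=cv2.inRange(g,lo,255)
    mm=np.zeros_like(m); mm[box[1]:box[3],box[0]:box[2]]=m[box[1]:box[3],box[0]:box[2]]
    n,l,s,_=cv2.connectedComponentsWithStats(mm); k=1+np.argmax(s[1:,4]); mm=(l==k).astype(np.uint8)
    k=max(cv2.findContours(mm,cv2.RETR_EXTERNAL,cv2.CHAIN_APPROX_NONE)[0],key=cv2.contourArea)
    p=k[:,0,:].astype(float); xy=ray(c,p,z); print(name,p.mean(0).round(0),rect(xy)); return xy
R(232,.094,"round",(275,40,365,140))
R(150,.044,"obl",(283,168,448,272))
xy=R(150,.044,"roundend+round",(250,40,425,155))
print((ray(c,[(320,94)],.094)*1000).round(1))
# holes at left/right of roundend: right end circle fit
p=proj(c,np.c_[xy,np.full(len(xy),.044)])
s=p[:,0]>372; q=xy[s]; A=np.c_[2*q,np.ones(len(q))]; v=np.linalg.lstsq(A,(q**2).sum(1),rcond=None)[0]
print("right end arc c",v[:2]*1000,"r",1000*np.sqrt(v[2]+v[0]**2+v[1]**2))
s=(p[:,0]<300)&(p[:,0]>255)&(p[:,1]>85); q=xy[s]; A=np.c_[2*q,np.ones(len(q))]; v2=np.linalg.lstsq(A,(q**2).sum(1),rcond=None)[0]
print("left",v2[:2]*1000,1000*np.sqrt(v2[2]+v2[0]**2+v2[1]**2), np.degrees(np.arctan2(*(v-v2)[:2][::-1])))
E
```

```text
round [320.  93.] [499.9 293.6  55.4  53.9  -0.5]
obl [367. 220.] [541.5 192.2 130.3  60.5  12.1]
roundend+round [337.  95.] [513.5 302.7 129.9  71.   13.5]
[[499.9 293.8]]
right end arc c [548.43628136 305.59954568] r 30.00419395397134
left [480.63343978 289.27678606] 29.67432044182252 13.535739200360172
```

Call:
{"method": "apply_moves", "body": {"increments": [[1,-34,0,-0.2,-1,-1,-1],[1,-34,0,0,0,0,-1],[0,-34,0,0,0,0,-1],[0,0,20,0,0,0,-1],[0,0,30,0,0,0,-1],[0,0,30,0,0,0,-1],[0,0,0,0,0,0,-1],[0,0,0,0,0,0,-1]]}}

```text
t: 18.5
eef_pos: [0.5056, 0.2769, 0.1225]
tool_rot: [0.005, 1.0, -0.011, 0.001]
contact_force: [0.5, -0.3, 0.3]
gripper_width: 1.003
```

```bash
python3 go.py 500.5 294 54 0
```

```text
pos [505.6 276.9 122.5] shift [ -5.6 -17.7  68.3] turn [ 0.6 -0.1 -1.2] in target axes [ -5.1 -17.1  68.5] w 1.003 F [ 0.5 -0.3  0.3] t 18.5 q7 -0.71
```

Call:
{"method": "apply_moves", "body": {"increments": [[-3,-9,0,0.6,0,-1.2,-1],[-3,-9,0,0,0,0,-1],[0,0,15,0,0,0,-1],[0,0,25,0,0,0,-1],[0,0,20,0,0,0,-1],[0,0,0,0,0,0,-1],[0,0,0,0,0,0,-1],[0,0,0,0,0,0,-1]]}}

```text
t: 19.5
eef_pos: [0.5011, 0.2982, 0.0629]
tool_rot: [-0.002, 1.0, 0.001, 0.003]
contact_force: [0.8, 0.6, -0.3]
gripper_width: 1.001
```

```bash
python3 go.py 500.5 294 54 0
```

```text
pos [501.1 298.2  62.9] shift [-0.6  4.3  8.9] turn [-0.2 -0.4  0.1] in target axes [-0.6  4.2  8.9] w 1.001 F [ 0.8  0.6 -0.3] t 19.5 q7 -0.74
```

Call:
{"method": "apply_moves", "body": {"increments": [[0,4,4,0,-0.4,0,-1],[0,0,4,0,0,0,-1],[0,0,0,0,0,0,-0.3],[0,0,0,0,0,0,0.1],[0,0,0,0,0,0,1],[0,0,0,0,0,0,1],[0,0,0,0,0,0,1],[0,0,0,0,0,0,1]]}}

```text
t: 20.5
eef_pos: [0.5019, 0.2942, 0.0558]
tool_rot: [-0.003, 1.0, 0.001, 0.001]
contact_force: [-0.2, 0.4, 0.5]
gripper_width: 0.651
```

```bash
python3 go.py 485 -161 200 0
```

```text
pos [501.9 294.2  55.8] shift [ -17.5  454.5 -146.5] turn [-0.3 -0.1  0.1] in target axes [ -16.9  455.2 -144.2] w 0.651 F [-0.2  0.4  0.5] t 20.5 q7 -0.73
```

Call:
{"method": "apply_moves", "body": {"increments": [[0,0,-30,0,0,0,1],[0,0,-55,0,0,0,1],[0,20,-50,0,0,0,1],[-2,55,0,0,0,0,1],[-2,55,0,0,0,0,1],[-2,55,0,0,0,0,1],[-2,55,0,0,0,0,1],[-2,55,0,0,0,0,1]]}}

```text
t: 21.5
eef_pos: [0.4919, -0.0043, 0.1926]
tool_rot: [-0.003, 1.0, 0.007, 0.001]
contact_force: [1.3, -0.9, -2.3]
gripper_width: 0.649
```

```bash
python3 go.py 485 -161 130 0
```

```text
pos [491.9  -4.3 192.6] shift [ -9.1 157.   61.6] turn [-0.4 -0.1  0.7] in target axes [ -6.9 156.7  62.6] w 0.649 F [ 1.3 -0.9 -2.3] t 21.5 q7 -0.11
```

Call:
{"method": "apply_moves", "body": {"increments": [[-3,50,0,-0.4,0,0.7,1],[-3,50,0,0,0,0,1],[-1,50,0,0,0,0,1],[0,0,20,0,0,0,1],[0,0,40,0,0,0,1],[0,0,40,0,0,0,1],[0,0,0,0,0,0,1],[0,0,0,0,0,0,1]]}}

```text
t: 22.5
eef_pos: [0.4839, -0.1659, 0.0913]
tool_rot: [0.002, 1.0, -0.005, 0.002]
contact_force: [0.1, -0.2, -1.7]
gripper_width: 0.648
```

```bash
python3 go.py 486 -161 30 0
```

```text
pos [ 483.9 -165.9   91.3] shift [ 1.9 -5.1 61.3] turn [ 0.2 -0.2 -0.5] in target axes [ 2.1 -4.9 61.3] w 0.648 F [ 0.1 -0.2 -1.7] t 22.5 q7 0.23
```

Call:
{"method": "apply_moves", "body": {"increments": [[2,-4,10,0.2,-0.2,-0.5,1],[0,0,20,0,0,0,1],[0,0,20,0,0,0,1],[0,0,10,0,0,0,1],[0,0,0,0,0,0,1],[0,0,0,0,0,0,1],[0,0,0,0,0,0,1],[0,0,0,0,0,0,1]]}}

```text
t: 23.5
eef_pos: [0.4932, -0.1614, 0.0361]
tool_rot: [0.001, 1.0, 0.001, 0.007]
contact_force: [0.1, -0.6, -2.2]
gripper_width: 0.647
```

```bash
python3 go.py 486 -161 15 0
```

```text
pos [ 493.2 -161.4   36.1] shift [-7.4 -0.5 21. ] turn [ 0.1 -0.8  0.2] in target axes [-7.2 -0.4 21.1] w 0.647 F [ 0.1 -0.6 -2.2] t 23.5 q7 0.24
```

Call:
{"method": "apply_moves", "body": {"increments": [[-4,0,0,0,-0.8,0,1],[-3,0,3,0,0,0,1],[0,0,6,0,0,0,1],[0,0,6,0,0,0,1],[0,0,4,0,0,0,1],[0,0,0,0,0,0,1],[0,0,0,0,0,0,1],[0,0,0,0,0,0,1]]}}

```text
t: 24.5
eef_pos: [0.4856, -0.1616, 0.0157]
tool_rot: [0.001, 1.0, 0.001, -0.001]
contact_force: [-0.5, -0.2, -1.6]
gripper_width: 0.65
```

```bash
python3 go.py 486 -161 15 0
```

```text
pos [ 485.6 -161.6   15.7] shift [ 0.4 -0.6  0.7] turn [0.1 0.1 0.1] in target axes [ 0.4 -0.6  0.7] w 0.65 F [-0.5 -0.2 -1.6] t 24.5 q7 0.24
```

Call:
{"method": "apply_moves", "body": {"increments": [[0,0,1,0,0,0,1],[0,0,0,0,0,0,1],[0,0,0,0,0,0,0.1],[0,0,0,0,0,0,-0.5],[0,0,0,0,0,0,-1],[0,0,0,0,0,0,-1],[0,0,-15,0,0,0,-1],[0,0,-40,0,0,0,-1]]}}

```text
t: 25.5
eef_pos: [0.4845, -0.1612, 0.0703]
tool_rot: [0.0, 1.0, 0.001, -0.003]
contact_force: [1.0, -0.3, -0.9]
gripper_width: 1.002
```

Call:
{"method": "apply_moves", "body": {"increments": [[0,0,-55,0,0,0,-1],[0,0,-50,0,0,0,-1],[8,-50,0,0,0,0,-1],[8,-50,0,0,0,0,-1],[8,-50,0,0,0,0,-1],[8,-50,0,0,0,0,-1],[8,-50,0,0,0,0,-1],[8,-50,0,0,0,0,-1]]}}

```text
t: 26.5
eef_pos: [0.5378, 0.1411, 0.1922]
tool_rot: [0.001, 1.0, -0.005, 0.007]
contact_force: [0.8, -0.7, -0.1]
gripper_width: 0.999
```

Call:
{"method": "apply_moves", "body": {"increments": [[0,-10,0,0,0,10,-1],[0,-10,0,0,0,10,-1],[0,0,0,0,0,10,-1],[0,0,0,0,0,10,-1],[0,0,0,0,0,10,-1],[0,0,0,0,0,10,-1],[0,0,0,0,0,10,-1],[0,0,0,0,0,8,-1]]}}

```text
t: 27.5
eef_pos: [0.5386, 0.1679, 0.2011]
tool_rot: [-0.007, 0.763, -0.647, 0.006]
contact_force: [0.8, -0.6, 0.5]
gripper_width: 1.001
```

```bash
python3 snap.py 6 side scene wrist; python3 go.py 541.5 192.5 100 -78;  python3 - <<'E'
import cv2,numpy as np
a=cv2.imread("pics/scene6.png")[170:290,130:350];b=cv2.imread("pics/side6.png")[140:280,320:540]
cv2.imwrite("pics/c6.png",np.vstack([cv2.resize(a,None,fx=2.2,fy=2.2),cv2.resize(b,None,fx=2.2,fy=2.2)])[:600])
E
```

```text
27.65 [538.7 168.  200.9] [-0.0072  0.7651 -0.6438  0.0066] [ 0.1  0.3 -0.2] 1.001
pos [538.7 168.  200.9] shift [-23.7  -4.9 101. ] turn [-1.1 -0.1 -2.2] in target axes [-23.4  -7.8 100.9] w 1.001 F [ 0.1  0.3 -0.2] t 27.65 q7 -1.75
```

View pics/c6.png

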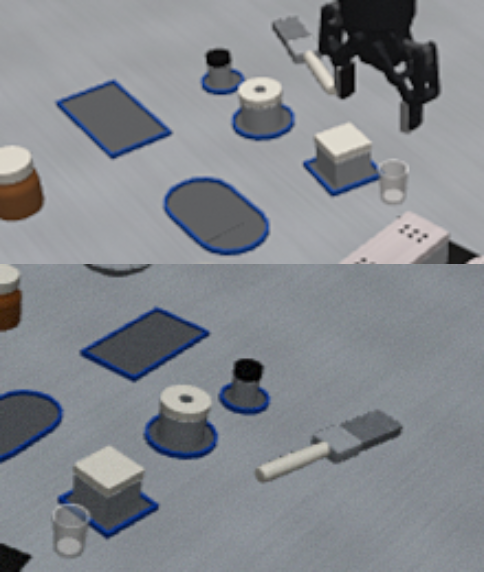

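View pics/wrist6.png

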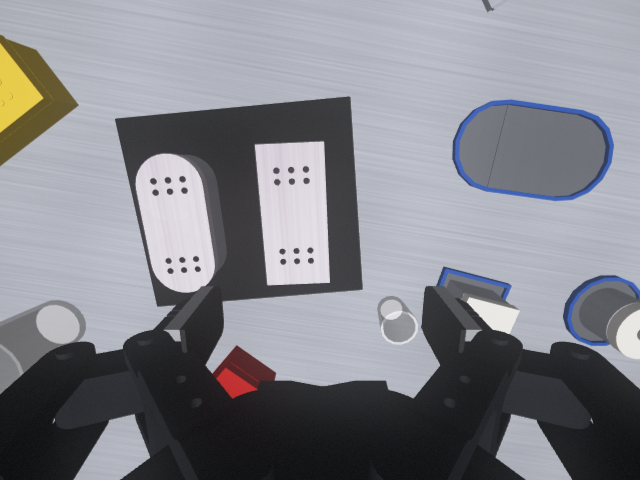

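```bash
cat > m.py <<'E'
import sys
from h import *
def R(name,c,g,lo,z,box):
    m=cv2.inRange(g,lo,255)
    mm=np.zeros_like(m); mm[box[1]:box[3],box[0]:box[2]]=m[box[1]:box[3],box[0]:box[2]]
    n,l,s,_=cv2.connectedComponentsWithStats(mm); k=1+np.argmax(s[1:,4]); mm=(l==k).astype(np.uint8)
    k=max(cv2.findContours(mm,cv2.RETR_EXTERNAL,cv2.CHAIN_APPROX_NONE)[0],key=cv2.contourArea)
    p=k[:,0,:].astype(float); xy=ray(c,p,z); print(name,p.mean(0).round(0),rect(xy)); return xy
def blue(c,im):
    m=cv2.inRange(cv2.cvtColor(im,cv2.COLOR_BGR2HSV),(105,120,60),(125,255,255))
    for k in cv2.findContours(m,cv2.RETR_EXTERNAL,cv2.CHAIN_APPROX_NONE)[0]:
        p=k[:,0,:].astype(float); r=rect(ray(c,p,0.007))
        if r[2]>45: print("blue",p.mean(0).round(0),r)
E
python3 - <<'E'
from m import *
c=np.load("pics/wrist6.npz"); im=cv2.imread("pics/wrist6.png");g=im.min(2)
R("obl",c,g,170,.044,(245,130,335,290)); R("re",c,g,170,.044,(130,150,217,297)); blue(c,im)
E
```

```text
obl [294. 212.] [541.  193.  130.2  59.8  12.1]
re [175. 223.] [514.2 298.4 129.2  59.9  13.7]
blue [595. 306.] [ 487.1 -151.5   81.4   67.3  -12.6]
blue [475. 280.] [492.9  -8.7  76.1  20.5  85.2]
blue [533. 149.] [637.  -26.5 157.   87.1 -88. ]
```

Call:
{"method": "apply_moves", "body": {"increments": [[-12,-4,0,-1.1,0,-2.2,-1],[-11,-4,10,0,0,0,-1],[0,0,30,0,0,0,-1],[0,0,30,0,0,0,-1],[0,0,30,0,0,0,-1],[0,0,10,0,0,0,-1],[0,0,0,0,0,0,-1],[0,0,0,0,0,0,-1]]}}

```text
t: 28.65
eef_pos: [0.5431, 0.1998, 0.087]
tool_rot: [-0.001, 0.783, -0.622, -0.001]
contact_force: [0.2, -0.2, -0.6]
gripper_width: 1.002
```

```bash
python3 go.py 541.2 193 6 -78
```

```text
pos [543.1 199.8  87. ] shift [ 6.4  3.4 81. ] turn [-0.   0.1  1. ] in target axes [ 6.3  3.3 81. ] w 1.002 F [ 0.2 -0.2 -0.6] t 28.65 q7 -1.71
```

Call:
{"method": "apply_moves", "body": {"increments": [[3,2,0,0,0,1,-1],[3,1,10,0,0,0,-1],[0,0,20,0,0,0,-1],[0,0,10,0,0,0,-1],[0,0,0,0,0,0,-1],[0,0,0,0,0,0,-1],[0,0,0,0,0,0,-1],[0,0,0,0,0,0,-1]]}}

```text
t: 29.65
eef_pos: [0.5441, 0.1932, 0.049]
tool_rot: [-0.004, 0.776, -0.63, 0.001]
contact_force: [-0.1, -0.4, -0.3]
gripper_width: 1.003
```

```bash
python3 go.py 541.2 193 6 -78
```

```text
pos [544.1 193.2  49. ] shift [-0.3  3.1 43. ] turn [-0.4  0.2 -0.1] in target axes [-0.4  2.8 43. ] w 1.003 F [-0.1 -0.4 -0.3] t 29.65 q7 -1.71
```

Call:
{"method": "apply_moves", "body": {"increments": [[0,3,10,-0.4,0.2,0,-1],[0,0,12,0,0,0,-1],[0,0,12,0,0,0,-1],[0,0,6,0,0,0,-1],[0,0,3,0,0,0,-1],[0,0,0,0,0,0,-1],[0,0,0,0,0,0,-1],[0,0,0,0,0,0,-1]], "grip_force": 40}}

```text
t: 30.65
eef_pos: [0.5409, 0.1927, 0.0028]
tool_rot: [0.0, 0.777, -0.63, -0.0]
contact_force: [0.2, 0.1, -0.1]
gripper_width: 1.003
```

```bash
python3 go.py 541.2 193 6 -78
```

```text
pos [540.9 192.7   2.8] shift [-0.3 -0.3 -3.2] turn [ 0.  -0.  -0.1] in target axes [-0.3 -0.3 -3.2] w 1.003 F [ 0.2  0.1 -0.1] t 30.65 q7 -1.7
```

Call:
{"method": "apply_moves", "body": {"increments": [[0,0,-2,0,0,0,-1],[0,0,0,0,0,0,-0.5],[0,0,0,0,0,0,0],[0,0,0,0,0,0,1],[0,0,0,0,0,0,1],[0,0,0,0,0,0,1],[0,0,0,0,0,0,1],[0,0,0,0,0,0,1]], "grip_force": 45}}

```text
t: 31.65
eef_pos: [0.5414, 0.193, 0.0058]
tool_rot: [-0.0, 0.777, -0.63, 0.0]
contact_force: [-0.6, -0.3, 0.2]
gripper_width: 0.698
```

```bash
python3 go.py 541.2 193 6 -78
```

```text
pos [541.4 193.    5.8] shift [-0.   0.2 -0.2] turn [-0.   0.  -0.1] in target axes [-0.   0.2 -0.2] w 0.698 F [-0.6 -0.3  0.2] t 31.65 q7 -1.7
```

Call:
{"method": "apply_moves", "body": {"increments": [[0,0,-20,0,0,0,1],[0,0,-40,0,0,0,1],[0,0,-40,0,0,0,1],[0,0,-40,0,0,-8,1],[0,0,-20,0,0,-10,1],[0,0,0,0,0,-10,1],[0,0,0,0,0,-10,1],[0,0,0,0,0,-10,1]]}}

```text
t: 32.65
eef_pos: [0.5397, 0.191, 0.1785]
tool_rot: [0.0, 0.969, -0.248, 0.001]
contact_force: [0.6, 0.6, -2.3]
gripper_width: 0.702
```

Call:
{"method": "apply_moves", "body": {"increments": [[0,0,0,0,0,-10,1],[0,0,0,0,0,-10,1],[0,0,0,0,0,-8,1],[10,50,0,0,0,0,1],[10,50,0,0,0,0,1],[10,50,0,0,0,0,1],[10,50,0,0,0,0,1],[10,50,0,0,0,0,1]]}}

```text
t: 33.65
eef_pos: [0.5903, -0.0627, 0.1876]
tool_rot: [0.001, 1.0, 0.007, 0.003]
contact_force: [0.7, 0.3, -2.3]
gripper_width: 0.694
```

```bash
python3 go.py 637.5 -288 130 0.7
```

```text
pos [590.3 -62.7 187.6] shift [ 43.5 225.8  58.3] turn [ 0.1 -0.4  0.1] in target axes [ 44.5 225.8  57.6] w 0.694 F [ 0.7  0.3 -2.3] t 33.65 q7 -0.0
```

Call:
{"method": "apply_moves", "body": {"increments": [[9,44,0,0,-0.4,0,1],[9,44,0,0,0,0,1],[9,44,0,0,0,0,1],[9,44,0,0,0,0,1],[7,44,0,0,0,0,1],[0,0,20,0,0,0,1],[0,0,35,0,0,0,1],[0,0,0,0,0,0,1]]}}

```text
t: 34.65
eef_pos: [0.6318, -0.297, 0.1393]
tool_rot: [0.004, 1.0, 0.002, -0.001]
contact_force: [-0.1, 0.1, -3.0]
gripper_width: 0.704
```

```bash
python3 go.py 637.5 -288 30 0.7
```

```text
pos [ 631.8 -297.   139.3] shift [  5.9  -9.8 109.2] turn [ 0.4  0.1 -0.5] in target axes [  5.8  -9.  109.3] w 0.704 F [-0.1  0.1 -3. ] t 34.65 q7 0.36
```

Call:
{"method": "apply_moves", "body": {"increments": [[3,-5,0,0.4,0,-0.5,1],[3,-4,10,0,0,0,1],[0,0,25,0,0,0,1],[0,0,25,0,0,0,1],[0,0,25,0,0,0,1],[0,0,10,0,0,0,1],[0,0,0,0,0,0,1],[0,0,0,0,0,0,1]]}}

```text
t: 35.65
eef_pos: [0.646, -0.2825, 0.05]
tool_rot: [0.001, 1.0, 0.01, 0.006]
contact_force: [0.3, -1.3, -2.8]
gripper_width: 0.696
```

```bash
python3 go.py 637.5 -288 12 0.7; python3 snap.py 7 scene side;  python3 - <<'E'
import cv2,numpy as np
a=cv2.imread("pics/scene7.png")[160:280,110:330];b=cv2.imread("pics/side7.png")[100:240,300:520]
cv2.imwrite("pics/c7.png",np.vstack([cv2.resize(a,None,fx=2.2,fy=2.2),cv2.resize(b,None,fx=2.2,fy=2.2)])[:600])
E
```

```text
pos [ 646.  -282.5   50. ] shift [-9.   5.3 37.9] turn [ 0.1 -0.6  0.5] in target axes [-8.5  5.4 38. ] w 0.696 F [ 0.3 -1.3 -2.8] t 35.65 q7 0.36
35.75 [ 645.9 -282.7   50.1] [7.000e-04 9.999e-01 1.020e-02 5.700e-03] [-0.6 -0.1 -2.9] 0.696
```

View pics/c7.png

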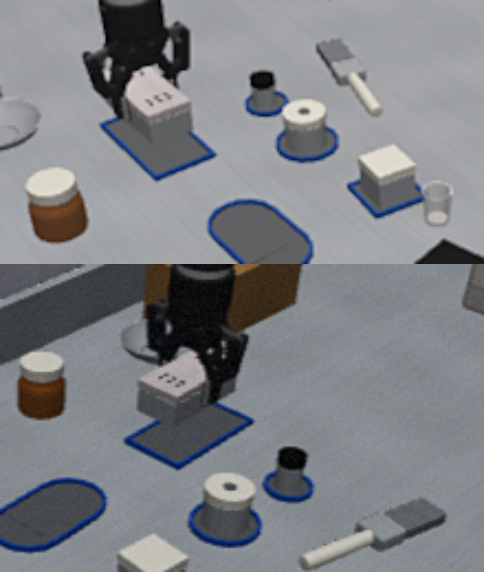

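Call:
{"method": "apply_moves", "body": {"increments": [[-4,3,0,0,-0.6,0.5,1],[-4,2,0,0,0,0,1],[0,0,8,0,0,0,1],[0,0,10,0,0,0,1],[0,0,6,0,0,0,1],[0,0,0,0,0,0,1],[0,0,0,0,0,0,1],[0,0,0,0,0,0,1]]}}

```text
t: 36.75
eef_pos: [0.6377, -0.2886, 0.0251]
tool_rot: [0.001, 1.0, 0.005, 0.001]
contact_force: [0.2, 0.5, -3.1]
gripper_width: 0.699
```

```bash
python3 go.py 637.5 -288 9 0.7
```

```text
pos [ 637.7 -288.6   25.1] shift [-0.2 -0.7 16.1] turn [ 0.1 -0.1 -0.1] in target axes [-0.2 -0.6 16.1] w 0.699 F [ 0.2  0.5 -3.1] t 36.75 q7 0.36
```

Call:
{"method": "apply_moves", "body": {"increments": [[0,0,5,0,0,0,1],[0,0,5,0,0,0,1],[0,0,3,0,0,0,1],[0,0,0,0,0,0,1],[0,0,0,0,0,0,1],[0,0,0,0,0,0,1],[0,0,0,0,0,0,1],[0,0,0,0,0,0,1]]}}

```text
t: 37.75
eef_pos: [0.6382, -0.2888, 0.0118]
tool_rot: [0.001, 1.0, 0.005, 0.001]
contact_force: [0.9, 0.4, -3.0]
gripper_width: 0.699
```

```bash
python3 go.py 637.5 -288 9 0.7
```

```text
pos [ 638.2 -288.8   11.8] shift [-0.7 -0.8  2.8] turn [ 0.1 -0.1 -0.1] in target axes [-0.7 -0.8  2.8] w 0.699 F [ 0.9  0.4 -3. ] t 37.75 q7 0.36
```

Call:
{"method": "apply_moves", "body": {"increments": [[0,0,2,0,0,0,1],[0,0,1,0,0,0,1],[0,0,0,0,0,0,1],[0,0,0,0,0,0,0],[0,0,0,0,0,0,-0.6],[0,0,0,0,0,0,-1],[0,0,0,0,0,0,-1],[0,0,-15,0,0,0,-1]]}}

```text
t: 38.75
eef_pos: [0.6384, -0.2888, 0.0243]
tool_rot: [0.001, 1.0, 0.005, 0.001]
contact_force: [-0.1, 0.1, 0.0]
gripper_width: 1.0
```

Call:
{"method": "apply_moves", "body": {"increments": [[0,0,-40,0,0,0,-1],[0,0,-55,0,0,0,-1],[0,0,-55,0,0,0,-1],[-10,-50,0,0,0,0,-1],[-12,-55,0,0,0,0,-1],[-12,-55,0,0,0,0,-1],[-12,-55,0,0,0,0,-1],[-12,-55,0,0,0,0,-1]]}}

```text
t: 39.75
eef_pos: [0.5802, -0.0191, 0.1897]
tool_rot: [0.004, 1.0, -0.0, 0.01]
contact_force: [1.4, 0.6, -0.5]
gripper_width: 1.0
```

```bash
python3 go.py 514.3 260 200 0;python3 snap.py 8 scene side;  python3 - <<'E'
import cv2,numpy as np
a=cv2.imread("pics/scene8.png")[160:280,110:330];b=cv2.imread("pics/side8.png")[100:240,300:520]
cv2.imwrite("pics/c8.png",np.vstack([cv2.resize(a,None,fx=2.2,fy=2.2),cv2.resize(b,None,fx=2.2,fy=2.2)])[:600])
E
```

```text
pos [580.2 -19.1 189.7] shift [ -65.8 -279.   -13.8] turn [ 0.5 -1.1 -0. ] in target axes [ -65.9 -279.1  -10.3] w 1.0 F [ 1.4  0.6 -0.5] t 39.75 q7 -0.1
39.85 [579.6 -12.2 189.6] [0.002  0.9999 0.0053 0.0092] [ 0.6  0.  -0.7] 1.0
```

View pics/c8.png

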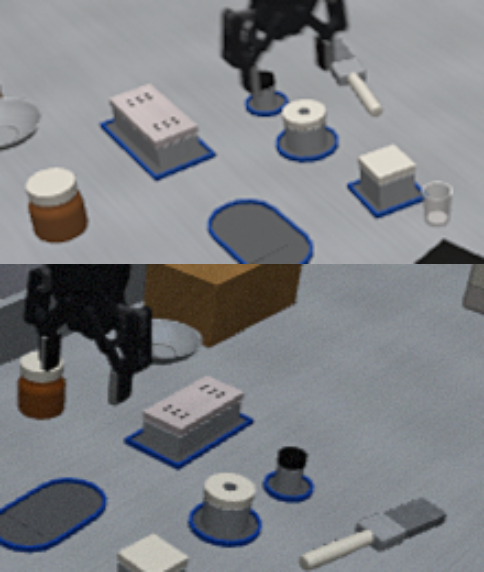

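Call:
{"method": "apply_moves", "body": {"increments": [[-11,-50,0,0.3,-1,0,-1],[-13,-50,0,0,0,0,-1],[-13,-50,0,0,0,0,-1],[-13,-50,0,0,0,0,-1],[-13,-50,0,0,0,0,-1],[-3,-50,0,0,0,0,-1],[0,0,0,0,0,0,-1],[0,0,0,0,0,10,-1]]}}

```text
t: 40.85
eef_pos: [0.5128, 0.294, 0.1988]
tool_rot: [-0.003, 0.996, -0.085, 0.006]
contact_force: [-0.6, 0.0, -0.5]
gripper_width: 0.998
```

Call:
{"method": "apply_moves", "body": {"increments": [[0,0,0,0,0,10,-1],[0,0,0,0,0,10,-1],[0,0,0,0,0,10,-1],[0,0,0,0,0,10,-1],[0,0,0,0,0,10,-1],[0,0,0,0,0,10,-1],[0,0,0,0,0,6,-1],[0,0,0,0,0,0,-1]]}}

```text
t: 41.85
eef_pos: [0.5186, 0.2832, 0.2061]
tool_rot: [-0.008, 0.773, -0.634, 0.007]
contact_force: [-0.2, -0.1, 0.9]
gripper_width: 0.997
```

```bash
python3 snap.py 9 wrist; python3 go.py 514.3 298 90 -76.3; python3 - <<'E'
from m import *
c=np.load("pics/wrist9.npz"); im=cv2.imread("pics/wrist9.png");g=im.min(2)
blue(c,im)
m=cv2.inRange(g,185,255)
m=cv2.morphologyEx(m,cv2.MORPH_OPEN,np.ones((3,3)))
for k in cv2.findContours(m,cv2.RETR_EXTERNAL,cv2.CHAIN_APPROX_NONE)[0]:
    if cv2.contourArea(k)>2000: print(k[:,0].mean(0).round(0),rect(ray(c,k[:,0].astype(float),.044)))
E
```

```text
41.9 [518.7 283.3 206.1] [-0.0083  0.7734 -0.6338  0.0069] [ 0.1 -0.3  0.1] 0.998
pos [518.7 283.3 206.1] shift [-15.3   3.9 116.1] turn [-1.2 -0.  -2.4] in target axes [-15.3   0.8 116.1] w 0.998 F [ 0.1 -0.3  0.1] t 41.9 q7 -1.94
blue [564. 291.] [472.2  -4.4  79.9  60.9  84.4]
blue [600. 158.] [625.7  14.4 100.2  67.7  24.1]
[531. 452.] [304.6   7.1 110.5  56.8  44.4]
[108. 455.] [212.9 453.7 115.7  57.  -22.1]
[304. 221.] [514.1 297.8 129.5  59.8  13.6]
[338. 194.] [514.9 284.4 677.7 370.6 -78.7]
```

View pics/wrist9.png

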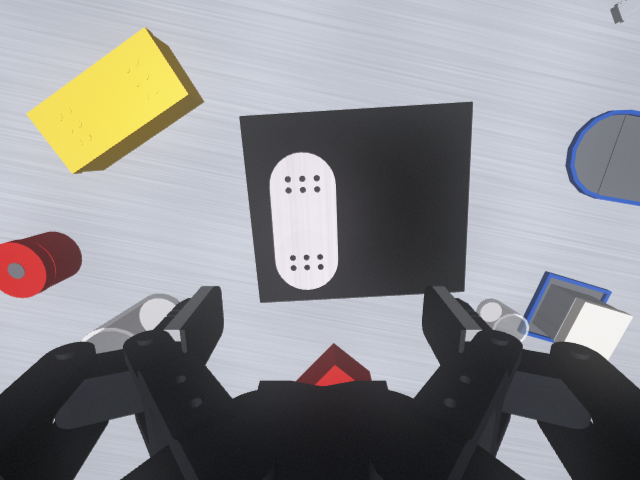

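Call:
{"method": "apply_moves", "body": {"increments": [[-8,0,0,-1.2,0,-2.4,-1],[-8,1,10,0,0,0,-1],[0,0,30,0,0,0,-1],[0,0,35,0,0,0,-1],[0,0,35,0,0,0,-1],[0,0,10,0,0,0,-1],[0,0,0,0,0,0,-1],[0,0,0,0,0,0,-1]]}}

```text
t: 42.9
eef_pos: [0.5137, 0.3033, 0.0824]
tool_rot: [-0.001, 0.79, -0.613, -0.001]
contact_force: [1.2, -0.6, 0.3]
gripper_width: 1.002
```

```bash
python3 go.py 514.3 298 6 -76.3
```

```text
pos [513.7 303.3  82.4] shift [ 5.4  0.7 76.4] turn [-0.   0.1  0.7] in target axes [ 5.3  0.7 76.4] w 1.002 F [ 1.2 -0.6  0.3] t 42.9 q7 -1.9
```

Call:
{"method": "apply_moves", "body": {"increments": [[3,0,0,0,0,0.7,-1],[2,0,10,0,0,0,-1],[0,0,15,0,0,0,-1],[0,0,10,0,0,0,-1],[0,0,0,0,0,0,-1],[0,0,0,0,0,0,-1],[0,0,0,0,0,0,-1],[0,0,0,0,0,0,-1]]}}

```text
t: 43.9
eef_pos: [0.5165, 0.299, 0.0473]
tool_rot: [-0.003, 0.786, -0.618, -0.0]
contact_force: [0.4, 0.2, -1.0]
gripper_width: 0.997
```

```bash
python3 go.py 514.3 298 6 -76.3
```

```text
pos [516.5 299.   47.3] shift [ 0.7  2.6 41.3] turn [-0.2  0.2 -0. ] in target axes [ 0.5  2.4 41.3] w 0.997 F [ 0.4  0.2 -1. ] t 43.9 q7 -1.9
```

Call:
{"method": "apply_moves", "body": {"increments": [[0,2,10,-0.2,0.2,0,-1],[0,0,12,0,0,0,-1],[0,0,12,0,0,0,-1],[0,0,4,0,0,0,-1],[0,0,0,0,0,0,-1],[0,0,0,0,0,0,-1],[0,0,0,0,0,0,-1],[0,0,0,0,0,0,-1]]}}

```text
t: 44.9
eef_pos: [0.5146, 0.2987, 0.0068]
tool_rot: [-0.0, 0.786, -0.618, 0.0]
contact_force: [-0.6, -0.1, -0.6]
gripper_width: 1.001
```

```bash
python3 go.py 514.3 298 6 -76.3
```

```text
pos [514.6 298.7   6.8] shift [0.6 0.4 0.8] turn [-0.  0. -0.] in target axes [0.6 0.4 0.8] w 1.001 F [-0.6 -0.1 -0.6] t 44.9 q7 -1.89
```

Call:
{"method": "apply_moves", "body": {"increments": [[0,0,1,0,0,0,-1],[0,0,0,0,0,0,-0.5],[0,0,0,0,0,0,0],[0,0,0,0,0,0,1],[0,0,0,0,0,0,1],[0,0,0,0,0,0,1],[0,0,0,0,0,0,1],[0,0,0,0,0,0,1]], "grip_force": 45}}

```text
t: 45.9
eef_pos: [0.5149, 0.2991, 0.0063]
tool_rot: [-0.001, 0.786, -0.618, 0.0]
contact_force: [-0.7, 0.0, 1.4]
gripper_width: 0.698
```

Call:
{"method": "apply_moves", "body": {"increments": [[0,0,-20,0,0,0,1],[0,0,-40,0,0,0,1],[0,0,-40,0,0,0,1],[0,0,-40,0,0,-8,1],[0,0,-10,0,0,-10,1],[0,0,0,0,0,-10,1],[0,0,0,0,0,-10,1],[0,0,0,0,0,-10,1]]}}

```text
t: 46.9
eef_pos: [0.5123, 0.296, 0.167]
tool_rot: [0.001, 0.973, -0.232, 0.0]
contact_force: [-1.0, 0.4, -4.6]
gripper_width: 0.698
```

Call:
{"method": "apply_moves", "body": {"increments": [[0,0,0,0,0,-10,1],[0,0,0,0,0,-10,1],[0,0,0,0,0,-9,1],[20,50,0,0,0,0,1],[20,50,0,0,0,0,1],[20,50,0,0,0,0,1],[20,40,0,0,0,0,1],[0,0,0,0,0,0,1]]}}

```text
t: 47.9
eef_pos: [0.6026, 0.1015, 0.1741]
tool_rot: [0.004, 1.0, 0.028, 0.0]
contact_force: [0.0, 0.6, -3.9]
gripper_width: 0.699
```

```bash
python3 go.py 637.2 -27 130 2; python3 snap.py 10 side
```

```text
pos [602.6 101.5 174.1] shift [ 27.2 129.9  45.1] turn [ 0.4 -0.   1.3] in target axes [ 30.1 129.6  44.1] w 0.699 F [ 0.   0.6 -3.9] t 47.9 q7 -0.28
47.95 [601.6 104.2 174.1] [3.000e-03 9.995e-01 2.990e-02 1.000e-04] [ 0.2  0.2 -3.4] 0.7
```

View pics/side10.png

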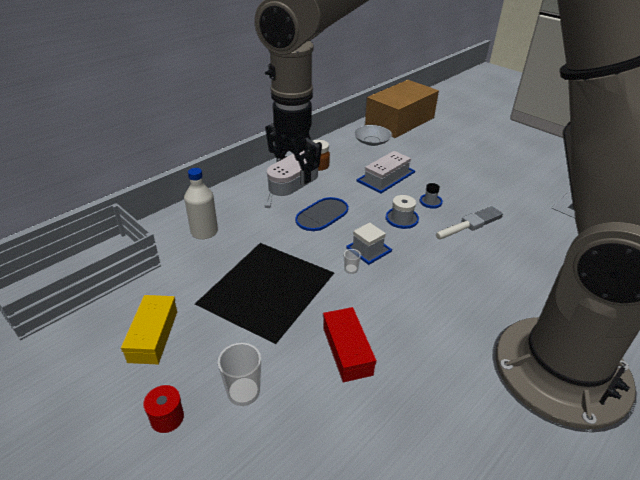

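Call:
{"method": "apply_moves", "body": {"increments": [[10,43,0,0.4,0,1.3,1],[11,43,0,0,0,0,1],[10,43,0,0,0,0,1],[0,0,20,0,0,0,1],[0,0,30,0,0,0,1],[0,0,30,0,0,0,1],[0,0,0,0,0,0,1],[0,0,0,0,0,0,1]]}}

```text
t: 48.95
eef_pos: [0.6358, -0.0113, 0.0958]
tool_rot: [-0.004, 1.0, 0.027, -0.0]
contact_force: [-0.6, -0.3, -2.9]
gripper_width: 0.698
```

```bash
python3 go.py 637.2 -27 30 2
```

```text
pos [635.8 -11.3  95.8] shift [ 0.6 16.3 65.7] turn [-0.4  0.   1.1] in target axes [ 0.8 15.8 65.8] w 0.698 F [-0.6 -0.3 -2.9] t 48.95 q7 -0.08
```

Call:
{"method": "apply_moves", "body": {"increments": [[0,8,0,-0.4,0,1.1,1],[0,8,5,0,0,0,1],[0,0,20,0,0,0,1],[0,0,20,0,0,0,1],[0,0,10,0,0,0,1],[0,0,0,0,0,0,1],[0,0,0,0,0,0,1],[0,0,0,0,0,0,1]]}}

```text
t: 49.95
eef_pos: [0.6379, -0.0277, 0.0391]
tool_rot: [-0.0, 1.0, 0.017, 0.001]
contact_force: [0.4, -0.4, -4.5]
gripper_width: 0.696
```

```bash
python3 go.py 637.2 -27 10 2
```

```text
pos [637.9 -27.7  39.1] shift [-0.7 -0.7 29.1] turn [-0.  -0.1 -0.1] in target axes [-0.7 -0.7 29.1] w 0.696 F [ 0.4 -0.4 -4.5] t 49.95 q7 -0.09
```

Call:
{"method": "apply_moves", "body": {"increments": [[0,0,6,0,0,0,1],[0,0,8,0,0,0,1],[0,0,6,0,0,0,1],[0,0,4,0,0,0,1],[0,0,0,0,0,0,1],[0,0,0,0,0,0,1],[0,0,0,0,0,0,1],[0,0,0,0,0,0,1]]}}

```text
t: 50.95
eef_pos: [0.6389, -0.0276, 0.0144]
tool_rot: [-0.0, 1.0, 0.017, 0.002]
contact_force: [0.2, 0.0, -3.4]
gripper_width: 0.696
```

```bash
python3 go.py 637.2 -27 9 2
```

```text
pos [638.9 -27.6  14.4] shift [-1.7 -0.7  5.4] turn [-0.  -0.2 -0.1] in target axes [-1.6 -0.7  5.4] w 0.696 F [ 0.2  0.  -3.4] t 50.95 q7 -0.1
```

Call:
{"method": "apply_moves", "body": {"increments": [[-1,0,2,0,0,0,1],[0,0,2,0,0,0,1],[0,0,1,0,0,0,1],[0,0,0,0,0,0,1],[0,0,0,0,0,0,0],[0,0,0,0,0,0,-0.6],[0,0,0,0,0,0,-1],[0,0,0,0,0,0,-1]]}}

```text
t: 51.95
eef_pos: [0.6396, -0.0276, 0.0108]
tool_rot: [-0.0, 1.0, 0.017, 0.004]
contact_force: [0.1, -0.3, -0.2]
gripper_width: 1.002
```

Call:
{"method": "apply_moves", "body": {"increments": [[0,0,-15,0,0,0,-1],[0,0,-40,0,0,0,-1],[0,0,-55,0,0,0,-1],[0,0,-60,0,0,0,-1],[-14,30,-40,0,0,0,-1],[-14,40,0,0,0,0,-1],[-14,40,0,0,0,0,-1],[-14,40,0,0,0,0,-1]]}}

```text
t: 52.95
eef_pos: [0.5891, -0.1784, 0.2376]
tool_rot: [-0.0, 1.0, 0.021, 0.01]
contact_force: [0.2, 0.0, -0.3]
gripper_width: 1.001
```

Call:
{"method": "apply_moves", "body": {"increments": [[-5,50,-20,0,0,0,-1],[0,50,0,0,0,0,-1],[0,20,0,0,0,0,-1],[0,0,0,0,0,0,-1],[0,0,0,0,0,0,-1],[0,0,0,0,0,0,-1],[0,0,0,0,0,0,-1],[0,0,0,0,0,0,-1]]}}

```text
t: 53.95
eef_pos: [0.588, -0.2986, 0.2635]
tool_rot: [-0.001, 1.0, 0.023, 0.012]
contact_force: [-1.6, 0.0, 0.7]
gripper_width: 0.998
```

```bash
python3 snap.py 11 wrist side scene; python3 - <<'E'
from m import *
c=np.load("pics/wrist11.npz"); im=cv2.imread("pics/wrist11.png"); blue(c,im)
E
```

```text
54.1 [ 587.9 -299.2  263.5] [-5.000e-04  9.997e-01  2.250e-02  1.210e-02] [-0.9 -0.2 -0.4] 1.007
blue [226. 177.] [ 477.5 -275.6   58.1   58.     2.4]
blue [360. 181.] [ 638.  -288.4  156.6   87.3  -89.4]
blue [238.  79.] [ 490.3 -165.4   81.8   69.    52.1]
blue [375.  15.] [639.4 -95.8  75.3  23.1   3.2]
```

View pics/wrist11.png

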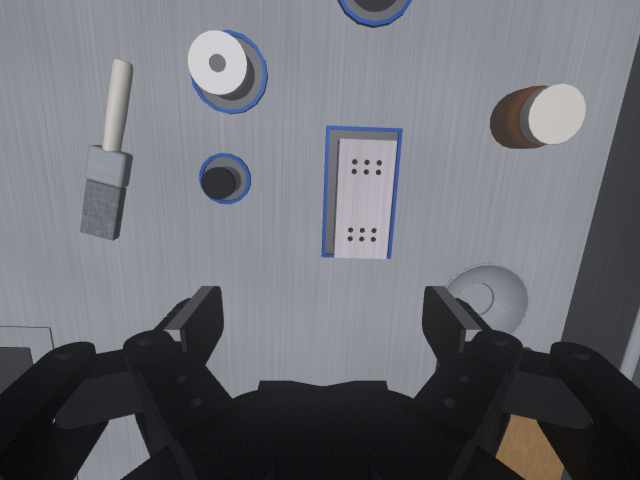

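View pics/scene11.png

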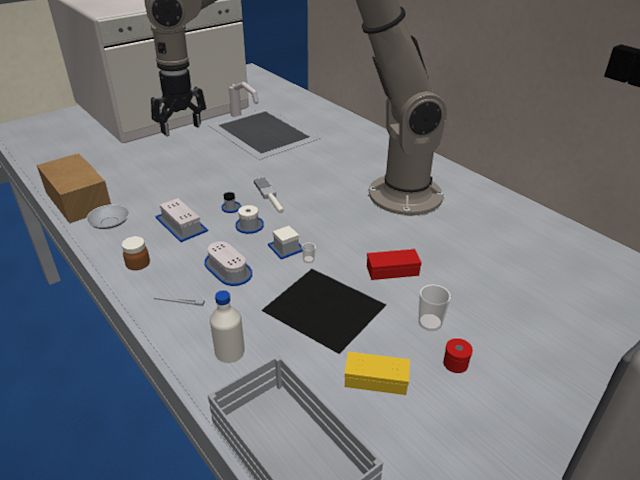

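View pics/side11.png

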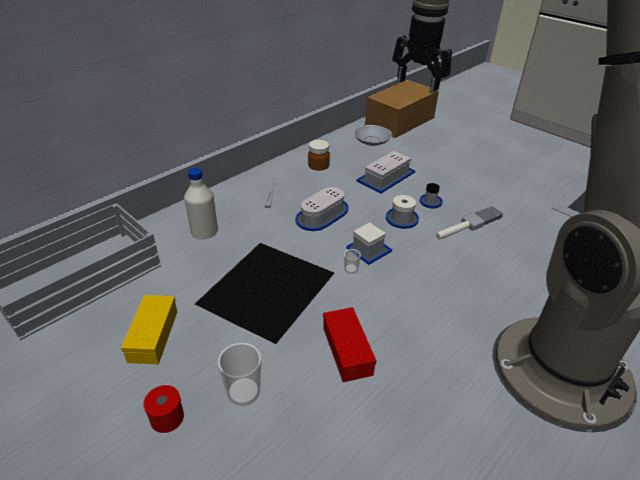

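All five sit in their trays. I check the positions numerically in two top views.

Call:
{"method": "apply_moves", "body": {"increments": [[-5,-50,0,0,0,0,-1],[-5,-55,0,0,0,0,-1],[-5,-55,0,0,0,0,-1],[-5,-55,0,0,0,0,-1],[0,-30,0,0,0,0,-1],[0,0,0,0,0,0,-1],[0,0,0,0,0,0,-1],[0,0,0,0,0,0,-1]]}}

```text
t: 55.1
eef_pos: [0.5566, -0.0522, 0.263]
tool_rot: [0.001, 1.0, 0.02, 0.013]
contact_force: [0.7, -0.9, -0.1]
gripper_width: 1.001
```

```bash
python3 snap.py 12 wrist; python3 - <<'E'
from m import *
c=np.load("pics/wrist11.npz"); im=cv2.imread("pics/wrist11.png"); g=im.min(2)
R("oblong tray 638,-288.4,-89.4 ",c,g,195,.047,(333,135,402,262))
R("round tray ~485,-161",c,g,225,.053,(180,25,255,103))
R("small tray 477.5,-275.6",c,255-g,255-65,.047,(198,160,238,203))
c=np.load("pics/wrist12.npz"); im=cv2.imread("pics/wrist12.png"); g=im.min(2); blue(c,im)
m=cv2.morphologyEx(cv2.inRange(g,190,255),cv2.MORPH_OPEN,np.ones((3,3)))
for k in cv2.findContours(m,cv2.RETR_EXTERNAL,cv2.CHAIN_APPROX_NONE)[0]:
    if 1200<cv2.contourArea(k)<20000: print(k[:,0].mean(0).round(0),rect(ray(c,k[:,0].astype(float),.047)),rect(ray(c,k[:,0].astype(float),.053)))
E
```

```text
55.15 [556.5 -52.5 262.9] [7.000e-04 9.997e-01 1.950e-02 1.290e-02] [ 0.5 -0.6 -0.2] 1.002Traceback (most recent call last):
  File "<stdin>", line 3, in <module>
  File "m.py", line 6, in R
    n,l,s,_=cv2.connectedComponentsWithStats(mm); k=1+np.argmax(s[1:,4]); mm=(l==k).astype(np.uint8)
                                                      ~~~~~~~~~^^^^^^^^^
    return _wrapfunc(a, 'argmax', axis=axis, out=out, **kwds)
    return bound(*args, **kwds)
ValueError: attempt to get argmax of an empty sequence
```

View pics/wrist12.png

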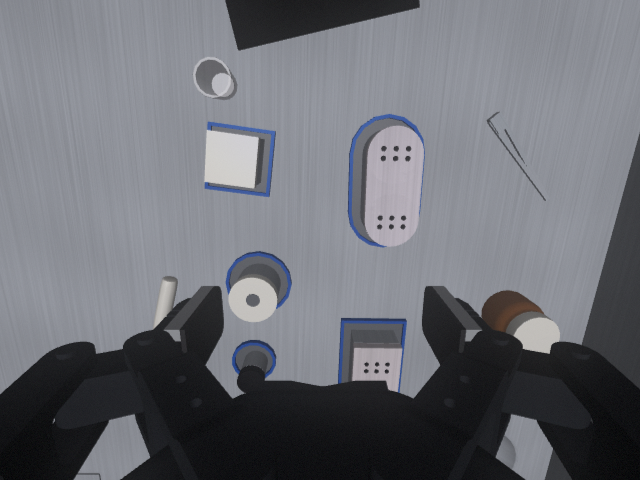

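```bash
python3 - <<'E'
from m import *
c=np.load("pics/wrist11.npz"); im=cv2.imread("pics/wrist11.png"); g=im.min(2)
print(g[210,380],g[45,215],g[185,218],g[190,330])
R("oblong tray 638,-288.4,-89.4 ",c,g,165,.047,(333,135,402,262))
R("round tray ~485,-161",c,g,205,.053,(180,25,255,103))
R("small tray 477.5,-275.6",c,255-g,255-50,.047,(198,160,238,203))
c=np.load("pics/wrist12.npz"); im=cv2.imread("pics/wrist12.png"); g=im.min(2); blue(c,im)
print(g[180,400],g[150,230])
R("re",c,g,165,.047,(358,122,424,250))
R("sq",c,g,200,.053,(195,120,265,195))
E
```

```text
177 205 48 109
oblong tray 638,-288.4,-89.4  [362. 188.] [ 637.3 -289.7  128.9   58.8  -89.4]
round tray ~485,-161 [216.  60.] [ 485.4 -161.4   53.8   52.7    2.8]
small tray 477.5,-275.6 [218. 182.] [ 481.2 -276.3   35.4   31.9   24.8]
blue [254. 355.] [ 477.7 -269.8   58.1   54.8   -8.8]
blue [373. 344.] [ 637.7 -263.9  115.3   88.   -89.4]
blue [261. 273.] [ 487.2 -152.4   82.1   67.3  -17.6]
blue [247. 160.] [464.4  -7.2  75.2  75.   84.5]
blue [369. 169.] [622.4 -24.1 152.7  77.7  74.9]
176 207
re [393. 182.] [636.9 -29.2 128.4  58.8 -88.1]
sq [230. 158.] [465.8  -4.6  50.8  50.2  -5.8]
```

```bash
python3 -c "
from station import bot
print(bot.hand_in())"
```

```text
the job is handed in; nothing more can be done
None
```

All five tins are out of the piles and standing lid up in their own trays. I handed in at about 55 s of the 128 s, with the gripper open and well clear. I set them down in the order small, square, round, oblong, round-end, turning each to match its tray. I did not touch the look-alikes or the glasses.

Last checks (wrist camera, tin centre against tray centre):

| Tin | Offset from tray centre | Tin and tray angle |
|---|---|---|
| Oblong | about 1.5 mm | both about −89.4° |
| Round-end | about 2–3 mm | both about −88° |
| Square | about 3 mm | within 0.5° |
| Round | under 1 mm | not needed |
| Small | about 4 mm | not needed |

- **Clearance:** all offsets are inside the 8–10 mm of room each tray leaves. The lids measured within about 3 mm of their given sizes at the heights they should have on the tray floors.
- **Less certain checks:**
  - The small tin's outline was partly mixed with its dark side, so its 4 mm is rough.
  - The round tray was only partly visible in the last views, so its centre comes from an earlier picture.
  - The scene camera put the trays about 5–8 mm further left (+y) than the wrist camera did. I used mainly the wrist camera's numbers for both picking and placing.
- **No failed check:** the forces reported after each move stayed below about 5 N.

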